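# Park the upturned parts dish and finish the row of heat sinks

## Robot

A 7-joint arm with a two-finger parallel gripper is mounted at the origin on the work surface. World frame = base frame: x ahead of the robot, y to its left, z up, the work surface at z = 0. Lengths are in m, angles in rad, forces in N, time in s.
With the tool pointing down it reaches from about 0.425 to 0.875 m from the base axis. Payload 8.4 kg.
Tool frame: the origin (TCP) lies where the fingers leave the gripper's body, on its centre line; the fingertips stand manip.tips_ahead ahead of it and the grasp point (between the pads) lies 51 mm ahead of it (manip.tips_ahead is the distance from the TCP to the fingertips, in m); x points along the fingers, z is the direction in which the jaws open and shut, and the axes are right-handed (so a half turn about x gives the same grasp; the last joint's range is limited). The gripper opens to 87 mm and grips with 3 to 60 N. Pads are 19 mm wide; open, the fingers measure 117 mm over their backs; the gripper's body (75 mm by 190 mm) begins 51 mm behind the grasp point.
Start: joints at [-0.099, 0.333, 0.04, 1.465, -0.013, 1.343, -0.059], TCP at [0.65, -0, 0.292] pointing down, gripper open.
Joint ranges: [-2.58, 2.58], [-0.38, 2.09], [-1.3, 1.39], [0.25, 2.4], [-1.5, 4.64], [0.08, 2.09], [-2.65, 2.65]. Speed limits (rad/s): [2.22, 2.22, 2.79, 2.79, 3.14, 3.14, 3.14].

## Interface

Orientations are given as a rotation vector (axis times angle).
In Python, from bench import readout, camera, order, manip gives the robot as it stands. The module is installed in compiled form; this text tells all that it offers.
- The arm moves only by the shell command python3 -m crank 'ROWS'. ROWS is JSON, a list of rows, each a list of 7 numbers: the turn, a rotation vector about the tool's x, y, z in rad, then the shift along the tool's x, y, z in m, then the gripper's target within -1 to 1 (fully open at 1, half-way at 0, shut at -1). In form: [[wx, wy, wz, dx, dy, dz, gripper], ...]. A call has 1 to 5 rows; each row shifts and turns the commanded pose from where the row before left it, along the tool's axes as they then stand; what a row does not reach is not made up. A row lasts 1/12 s, in which the tool goes at most 41.7 mm and 7.16 degrees, less where a joint would pass 70% of its speed; a pose out of reach is approached as far as the arm can. A call with a gripper value outside its range is refused whole. The fingers move at their own pace and stop on an object; the grip force is fixed at half the most. Time passes only in rows, so rows that do not move let the fingers close. It gives the time, the measured TCP pose, the force and the opening at its end, in the units of the state.
- readout.state(): the state, without advancing time (a new reading comes with each control period).
- camera(name): name is "scene" or "side" or "wrist"; returns a dict with "frame" (480x640x3 uint8, blue, green, red), "intrinsics" (3x3 intrinsics, pixels), "eye" and "attitude" of the camera in the world. Camera axes: x right, y down, z forward; pixel columns grow to the right and rows downward; lengths in m; the calibration is good to about 2 mm. The wrist camera is an equidistant fisheye: a pixel r from the principal point sees the ray r / f radians off the axis. A picture is of the moment at which its call begins. There is no depth.
- order.job_done(): hands the job in, once; it reports no verdict.
The state is a dict: "t": time; "q": joint angles; "joint_velocities": joint speeds; "joint_torque": joint torques, N m; "position": TCP position; "ee_rot": TCP orientation; "force": force on the tool from outside, world axes, zero at the start; "moment": the same for the moment, N m; "width": finger opening in m.
Only numpy, scipy, OpenCV 4.12 (cv2) and the standard library are available. Lean on these libraries where they do the work, as an engineer would, in place of code of your own. Each camera call takes 0.05 s, during which the arm holds its last target.

## Task

The amber parts dish has been turned upside down over three heat sinks on the work mat: lift it straight up so that they stay where they lie, and park it, still upside down, centred on the blue pad. Then slide the three heat sinks along the mat, without lifting them off it, to finish the row begun by the first one at the aluminium bar: one centred on each black mark, flat, its short end flush against the bar and its fins square to it. Leave everything else on the bench where it is.

Things in the scene. Friction and masses are not known exactly. Their poses are not given: they have to be found in the camera images.
- dish_foot (a point): A translucent amber parts dish standing UPSIDE DOWN, mouth on the mat, weighing 0.1 to 0.2 kg. It is round: mouth 150 mm outer diameter at the bottom, narrowing to 136 mm at 35 mm above the mouth, then a shallow shoulder up to 45 mm, then an upright cylindrical foot 44 mm in diameter from 45 to 80 mm above the mouth: the handle to grip from above. This point is on its axis in the middle of the foot, 62.5 mm above the mouth plane; its z axis points up.
- pad: Flat blue round pad fixed to the bench, 170 mm diameter, 3 mm thick, where the dish is to be parked; origin at the centre of its underside, on the bench (z = 0).
- bar: Aluminium straightedge bar fixed to the bench, 30 mm wide (its x), 260 mm long (its y), 10 mm high, with four black marks across it 60 mm apart. Origin at the centre of its underside; its x axis points across the bar away from the robot side. The row stands against its long face on the -x side (the face towards the robot).
- slot0 (a point): Mark 0 of the bar, counted from its +y end (+90 mm along the bar's y from its middle) (already taken by the first heat sink): the point where the centre of a heat sink lies when it stands at this mark with its short end touching the bar: 16 mm in front of the bar's face, 10 mm above the mat; axes as the bar's (x towards the bar, y along it).
- slot1 (a point): Mark 1 of the bar, counted from its +y end (+30 mm along the bar's y from its middle): the point where the centre of a heat sink lies when it stands at this mark with its short end touching the bar: 16 mm in front of the bar's face, 10 mm above the mat; axes as the bar's (x towards the bar, y along it).
- slot2 (a point): Mark 2 of the bar, counted from its +y end (-30 mm along the bar's y from its middle): the point where the centre of a heat sink lies when it stands at this mark with its short end touching the bar: 16 mm in front of the bar's face, 10 mm above the mat; axes as the bar's (x towards the bar, y along it).
- slot3 (a point): Mark 3 of the bar, counted from its +y end (-90 mm along the bar's y from its middle): the point where the centre of a heat sink lies when it stands at this mark with its short end touching the bar: 16 mm in front of the bar's face, 10 mm above the mat; axes as the bar's (x towards the bar, y along it).
- sink0_c (a point): Blue finned heat sink, rigid, 32 mm long (its x, along the fins) x 24 mm wide (its y) x 20 mm high, 20 to 45 g; the point is its centre, 10 mm above the mat when it lies flat, z up. It already stands in the row at mark 0.
- sink1_c (a point): Blue finned heat sink, rigid, 32 mm long (its x, along the fins) x 24 mm wide (its y) x 20 mm high, 20 to 45 g; the point is its centre, 10 mm above the mat when it lies flat, z up. It lies flat on the mat under the dish at the start, at least about 15 mm from its neighbours, fins upward.
- sink2_c (a point): Blue finned heat sink, rigid, 32 mm long (its x, along the fins) x 24 mm wide (its y) x 20 mm high, 20 to 45 g; the point is its centre, 10 mm above the mat when it lies flat, z up. It lies flat on the mat under the dish at the start, at least about 15 mm from its neighbours, fins upward.
- sink3_c (a point): Blue finned heat sink, rigid, 32 mm long (its x, along the fins) x 24 mm wide (its y) x 20 mm high, 20 to 45 g; the point is its centre, 10 mm above the mat when it lies flat, z up. It lies flat on the mat under the dish at the start, at least about 15 mm from its neighbours, fins upward.
- driver: Bystander, loose: red-handled screwdriver, 160 mm long, lying on the bench.
- spool: Bystander, loose: grey metal solder spool standing upright, 54 mm diameter, 38 mm high.
- flux: Bystander, loose: small jar with black cap, 38 mm diameter, 36 mm high.
- transformer: Bystander, loose: small yellow-wound transformer, 30 x 34 x 28 mm.
- board: Bystander, loose: small green circuit board with chips, 50 x 70 mm, about 13 mm high.
- brush: Bystander, loose: wooden-handled cleaning brush, 150 mm long, lying on the bench.
Not all that is in view belongs to the job. What is meant by the part that bears dish_foot is not pink or purple, and is the smaller of those in its own colour.

How it is judged:
On the way:
1. the dish is lifted straight up clear of the heat sinks (its mouth more than 35 mm above the mat), and the heat sinks still lie within 20 mm of where they were (height (world z) of dish_foot above 0.0975 m and distance of each of sink0_c, sink1_c, sink2_c, sink3_c from where it was at the start of the episode below 0.02 m), for 0.1 s.
At the end, for the whole second after the job is handed in: The dish stands upside down on the pad, its axis within 25 mm of the pad's centre; at each of the four marks stands a heat sink, flat on the mat, its centre within 7 mm of the mark's point, its short end within 3 mm of touching the bar, its fins square to the bar within 0.09 rad (5 degrees) (height (world z) of dish_foot below 0.07 m and angle between each of dish_foot, sink0_c, sink1_c, sink2_c, sink3_c's own z axis and vertical below 0.08 rad and horizontal distance between dish_foot and pad below 0.025 m and x of each of sink0_c, sink1_c, sink2_c, sink3_c in the frame of bar above -0.034 m and angle between the x axis of each of sink0_c, sink1_c, sink2_c, sink3_c and the x axis of bar, either way round below 0.09 rad and height (world z) of each of sink0_c, sink1_c, sink2_c, sink3_c below 0.013 m and (horizontal distance between slot0 and sink0_c below 0.007 m or horizontal distance between slot0 and sink1_c below 0.007 m or horizontal distance between slot0 and sink2_c below 0.007 m or horizontal distance between slot0 and sink3_c below 0.007 m) and (horizontal distance between slot1 and sink0_c below 0.007 m or horizontal distance between slot1 and sink1_c below 0.007 m or horizontal distance between slot1 and sink2_c below 0.007 m or horizontal distance between slot1 and sink3_c below 0.007 m) and (horizontal distance between slot2 and sink0_c below 0.007 m or horizontal distance between slot2 and sink1_c below 0.007 m or horizontal distance between slot2 and sink2_c below 0.007 m or horizontal distance between slot2 and sink3_c below 0.007 m) and (horizontal distance between slot3 and sink0_c below 0.007 m or horizontal distance between slot3 and sink1_c below 0.007 m or horizontal distance between slot3 and sink2_c below 0.007 m or horizontal distance between slot3 and sink3_c below 0.007 m)).
It fails at once if a heat sink is lifted more than 20 mm off the mat (height (world z) of any of sink0_c, sink1_c, sink2_c, sink3_c above 0.03 m).
It fails at once if a bystander is moved more than 25 mm (distance of any of driver, spool, flux, transformer, board, brush from where it was at the start of the episode above 0.025 m).
It also fails if it takes over 69 s, if anything falls off the work surface, if the arm or the gripper's body presses on something with over 40 N, if the wrist force passes 120 N, or if a joint passes its speed limit or range.

## Working session

There is one attempt and no reset: what is moved stays moved. The work goes in short steps, Python scripts to look and compute and a shell command to move; the robot and the scene stay as the last step left them, time stands still between calls to the robot, and variables do not carry over. Pictures are saved under pics/ and viewed, and the job is handed in when it is done.

```bash
mkdir -p pics; cat > h.py <<'E'
import numpy as np,cv2
from bench import readout,camera,order,manip
from scipy.spatial.transform import Rotation as R
def snap(n,f):
    c=camera(n); cv2.imwrite('pics/'+f,c['frame']); return c
def att(c):
    a=np.array(c['attitude'],float)
    return a if a.shape==(3,3) else R.from_rotvec(a).as_matrix()
E
python3 - <<'E'
from h import *
for n in ['scene','side','wrist']:
    c=snap(n,n+'0.png'); print(n,c['intrinsics'],c['eye'],c['attitude'])
s=readout.state(); print(s,manip.tips_ahead,dir(manip))
E
```

```text
scene [[506.36832325   0.         319.63675231]
 [  0.         506.36832325 241.65388665]
 [  0.           0.           1.        ]] [ 1.05098043 -0.47136521  1.16290329] [-2.29486024 -1.25302153  0.35865444]
side [[446.79803752   0.         321.42609706]
 [  0.         446.79803752 243.93785956]
 [  0.           0.           1.        ]] [0.26058992 0.79553646 0.6098199 ] [-0.28403373  2.64298639 -1.47035482]
wrist [[371.64829954   0.         324.66446191]
 [  0.         371.64829954 236.07848436]
 [  0.           0.           1.        ]] [0.64985854 0.07300518 0.38352082] [ 2.87022481e+00  1.11113099e-03 -1.59194570e-03]
{'t': 0.15, 'q': array([-0.09920222,  0.33371029,  0.03988675,  1.46604013, -0.01337742,
        1.34327115, -0.05852546]), 'joint_velocities': array([ 0.00091322, -0.0026979 , -0.00207787, -0.00276372,  0.00067652,
       -0.00160057,  0.00070477]), 'joint_torque': array([ 1.24259990e-03, -6.56844234e+01,  1.33660264e+00, -4.04110801e+01,
       -5.95439016e-02,  4.17590642e-02, -1.22402304e-05]), 'position': array([ 6.49739314e-01, -2.78851166e-05,  2.91602189e-01]), 'ee_rot': array([-4.40726883e-05,  1.57195531e+00, -1.14090242e-04]), 'force': array([-0.25936193,  0.56769103,  0.72006276]), 'moment': array([0.00991837, 0.01641392, 0.012757  ]), 'width': 0.0869675716277817} 0.0697 ['PlanningError', '__class__', '__delattr__', '__dict__', '__dir__', '__doc__', '__eq__', '__format__', '__ge__', '__getattribute__', '__getstate__', '__gt__', '__hash__', '__init__', '__init_subclass__', '__le__', '__lt__', '__module__', '__ne__', '__new__', '__reduce__', '__reduce_ex__', '__repr__', '__setattr__', '__sizeof__', '__str__', '__subclasshook__', '__weakref__', 'tips_ahead']
```

View pics/scene0.png

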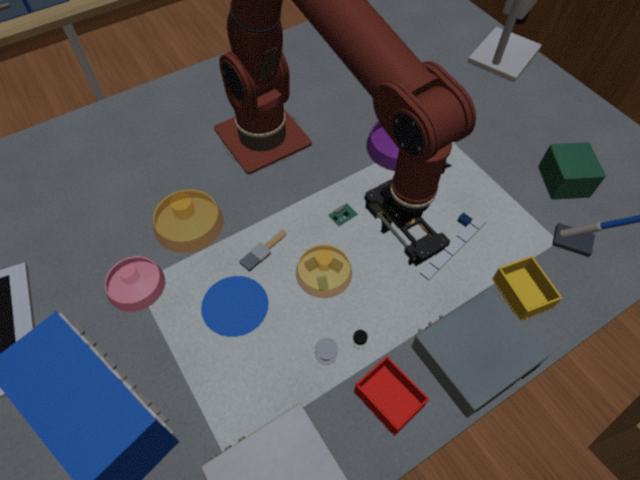

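View pics/side0.png

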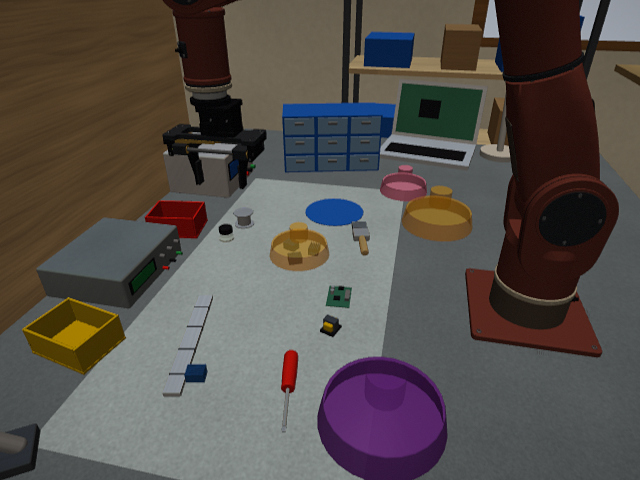

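View pics/wrist0.png

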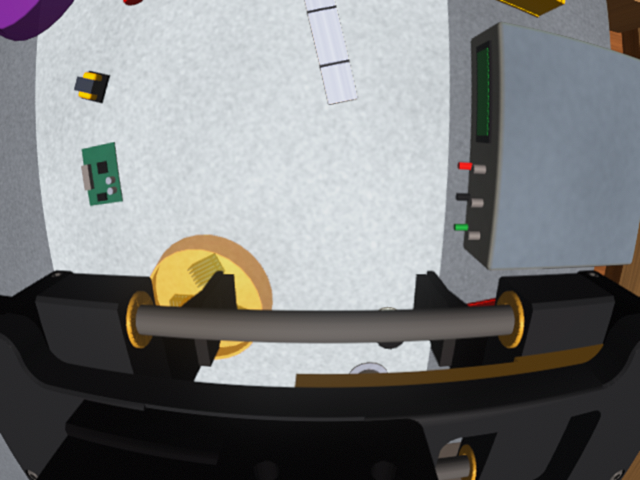

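The scene view has four dishes: purple (385,145), pink (135,283), a large amber one (187,220) off the mat, and a small amber one (324,270) on the mat with sinks visible under it. The small amber one fits: it isn't pink or purple, it's the smaller of the two ambers, and it covers the sinks. I'll confirm this in a crop.

```bash
cat >> h.py <<'E'
def project(c,P):
    K=np.array(c['intrinsics']);p=(np.atleast_2d(P)-c['eye'])@att(c)
    return p[:,:2]/p[:,2:]*[K[0,0],K[1,1]]+K[:2,2]
def ray(c,uv,fish=False):
    K=np.array(c['intrinsics']);d=(np.atleast_2d(uv).astype(float)-K[:2,2])/K[0,0]
    if fish:
        r=np.linalg.norm(d,axis=1,keepdims=True);v=np.hstack([np.sin(r)*d/np.maximum(r,1e-9),np.cos(r)])
    else: v=np.hstack([d,np.ones((len(d),1))])
    return v@att(c).T
def plane(c,uv,z,fish=False):
    v=ray(c,uv,fish);e=np.array(c['eye']);return e+v*((z-e[2])/v[:,2:])
E
python3 - <<'E'
from h import *
a=cv2.imread('pics/scene0.png');b=cv2.imread('pics/side0.png')
A=cv2.resize(a[230:310,280:370],None,fx=4.4,fy=4.4,interpolation=2)
B=cv2.resize(b[210:280,255:345],None,fx=4.4,fy=4.4,interpolation=2)
C=np.zeros((A.shape[0]+0,A.shape[1]+B.shape[1],3),np.uint8);C[:,:A.shape[1]]=A;C[:B.shape[0],A.shape[1]:]=B
cv2.imwrite('pics/dish.png',C)
b4=cv2.resize(b[285:405,150:220],None,fx=5,fy=5,interpolation=2)
a4=cv2.resize(a[200:285,410:495],None,fx=5,fy=5,interpolation=2)
D=np.zeros((600,800,3),np.uint8);D[:b4.shape[0],:350]=b4;D[:425,360:785]=a4
cv2.imwrite('pics/bar.png',D)
# pad from both
for n,f in (('scene',a),('side',b)):
    c=camera(n);h=cv2.cvtColor(f,cv2.COLOR_BGR2HSV)
    m=cv2.inRange(h,(105,180,100),(120,255,255))
    N,l,st,ce=cv2.connectedComponentsWithStats(m)
    for i in range(1,N):
        if st[i,4]>200:
            ys,xs=np.where(l==i); w=plane(c,np.c_[xs,ys],.003)
            print(n,st[i],ce[i],(w.min(0)+w.max(0))/2,w.max(0)-w.min(0))
E
```

```text
scene [ 202  277   65   59 2960] [234.31385135 305.96858108] [ 0.47367358 -0.34452954  0.003     ] [0.1611417  0.16257612 0.        ]
scene [    0   313   155   167 14107] [ 70.88168994 398.64719643] [ 0.46135331 -0.75767685  0.003     ] [4.19350413e-01 2.65691895e-01 4.44089210e-16]
side [366  32  48   8 291] [391.0137457   35.81443299] [ 6.37731829e-01 -4.31310219e+00  3.00000000e-03] [4.49970955e-01 5.20006443e-01 2.22044605e-16]
side [ 283  103  112   15 1383] [338.3340564  109.55748373] [ 0.66776238 -1.42055499  0.003     ] [5.77666534e-01 3.31969026e-01 2.22044605e-16]
side [ 306  199   57   27 1181] [333.92125318 211.79000847] [ 0.47136427 -0.34589928  0.003     ] [0.16554852 0.16428902 0.        ]
```

View pics/dish.png

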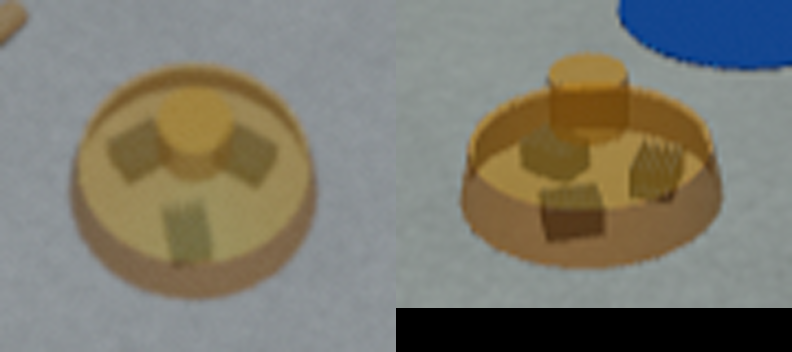

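View pics/bar.png

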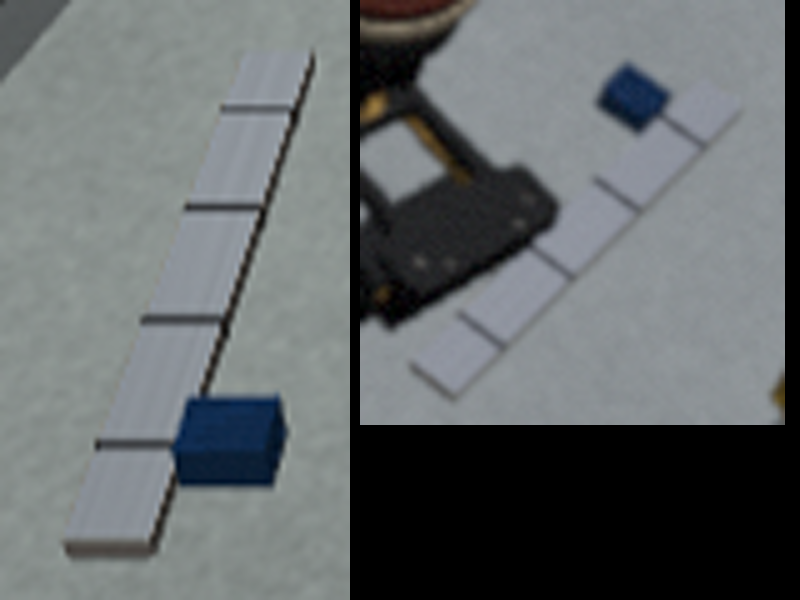

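The crop confirms it: a small amber dish with three sinks under it. Next I'll fit the poses of the foot and the bar from both cameras.

```bash
python3 - <<'E'
from h import *
from scipy.optimize import least_squares
S=camera('scene');D=camera('side')
print(plane(S,[324.5,257.7],.08),plane(D,[298.6,225.9],.08))
# (mark, sx, u,v)
side=[(0,1,97,444),(1,1,142,320),(1,-1,227,320),(2,1,185,207),(2,-1,264,209),(3,1,221,107),(3,-1,295,110)]
sc=[(0,1,705,145),(1,-1,595,178),(1,1,640,213),(2,-1,533,243),(2,1,574,279),(3,-1,460,314),(3,1,505,349)]
def m(p,k,sx):
    c,s=np.cos(p[2]),np.sin(p[2]);x=sx*.015;y=.09-.06*k
    return [p[0]+c*x-s*y,p[1]+s*x+c*y,.01]
def obs(which):
    o=[]
    if 'd' in which:o+=[(D,m_,s,[u/5+150,v/5+285]) for m_,s,u,v in side]
    if 's' in which:o+=[(S,m_,s,[(u-360)/5+410,v/5+200]) for m_,s,u,v in sc]
    return o
for w in ('d','s','ds'):
    O=obs(w)
    f=lambda p:np.concatenate([(project(c,m(p,k,s))-uv).ravel() for c,k,s,uv in O])
    r=least_squares(f,[.7,.15,0]);print(w,r.x,np.abs(r.fun).max())
E
```

```text
[[ 0.51797939 -0.10394484  0.08      ]] [[ 0.51301744 -0.10742417  0.08      ]]
d [0.63692258 0.23360773 0.21417422] 0.4079519161163603
s [0.64149666 0.23729342 0.2207684 ] 0.7444395710072058
ds [0.63842558 0.23476867 0.2193936 ] 2.2192720580576974
```

```bash
python3 -m crank '[[0,0,0,0.016,-0.021,-0.027,1],[0,0,0,0.016,-0.021,-0.027,1],[0,0,0,0.016,-0.021,-0.027,1],[0,0,0,0.016,-0.021,-0.027,1],[0,0,0,0.016,-0.022,-0.026,1]]'; python3 -m crank '[[0,0,0,0,0,0,1],[0,0,0,0,0,0,1]]'
python3 - <<'E'
from h import *
c=snap('wrist','w1.png')
E
```

```text
t: 0.77
position: [0.5144, -0.1067, 0.2116]
ee_rot: [-0.0, 1.57, 0.0]
force: [0.2, -0.3, 0.6]
width: 0.0875
t: 0.93
position: [0.5143, -0.1075, 0.2117]
ee_rot: [0.003, 1.572, -0.003]
force: [0.3, 0.2, 0.2]
width: 0.0871
```

View pics/w1.png

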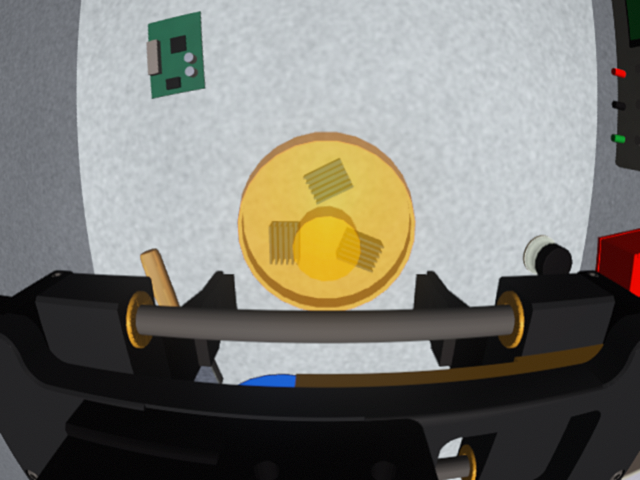

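The wrist view shows the foot top at about (328,248) and the three sinks at (328,180), (286,243) and (361,249).

```bash
python3 - <<'E'
from h import *
c=camera('wrist');print(c['eye'],plane(c,[[328,248]],.08,True), plane(c,[[326,140],[326,303],[240,222],[413,222]],.03,True))
print(readout.state()['position'])
f=cv2.imread('pics/w1.png');cv2.imwrite('pics/w1c.png',cv2.resize(f[190:310,250:400],None,fx=5,fy=5,interpolation=2))
E
```

```text
[ 0.51596667 -0.03326192  0.30460821] [[ 0.51818967 -0.10351302  0.08      ]] [[ 0.51712301 -0.03670258  0.03      ]
 [ 0.5171677  -0.16629167  0.03      ]
 [ 0.45071733 -0.0982379   0.03      ]
 [ 0.58447432 -0.09831354  0.03      ]]
[ 0.51672731 -0.10555203  0.21287923]
```

View pics/w1c.png

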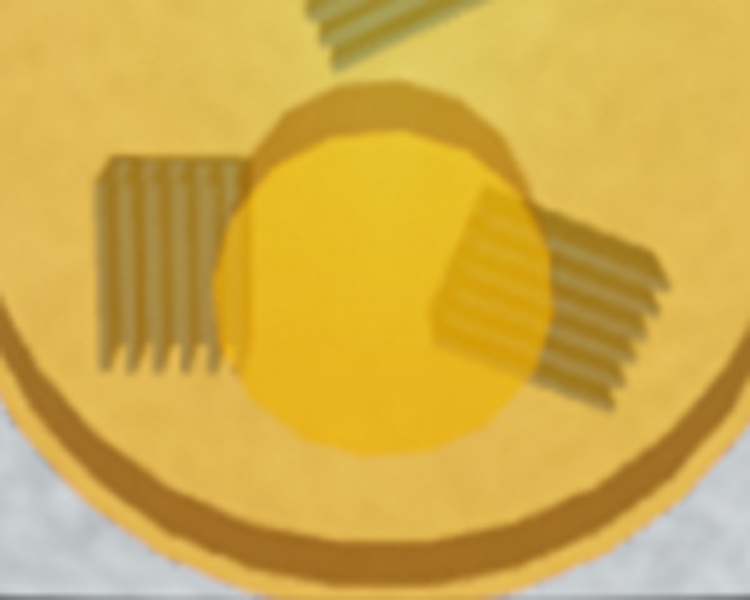

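```bash
python3 -m crank '[[0,0,0,0.025,0.0015,0.0008,1],[0,0,0,0.025,0.0015,0.0007,1],[0,0,0,0.02,0,0,1],[0,0,0,0.014,0,0,1],[0,0,0,0.006,0,0,1]]'; python3 -m crank '[[0,0,0,0,0,0,1],[0,0,0,0,0,0,-0.2],[0,0,0,0,0,0,-0.2],[0,0,0,0,0,0,-0.6],[0,0,0,0,0,0,-0.6]]';python3 -m crank '[[0,0,0,0,0,0,-1],[0,0,0,0,0,0,-1],[0,0,0,0,0,0,-1],[0,0,0,0,0,0,-1]]'
python3 - <<'E'
from h import *
snap('side','s2.png');snap('wrist','w2.png')
E
```

```text
t: 1.45
position: [0.5178, -0.1017, 0.1206]
ee_rot: [-0.001, 1.573, 0.002]
force: [-0.4, 0.2, 0.1]
width: 0.0869
t: 1.87
position: [0.518, -0.103, 0.1232]
ee_rot: [-0.0, 1.569, -0.0]
force: [0.6, 0.5, 0.1]
width: 0.0684
t: 2.2
position: [0.5173, -0.103, 0.1223]
ee_rot: [0.0, 1.571, -0.0]
force: [-1.9, -0.6, 2.0]
width: 0.0432
```

View pics/s2.png

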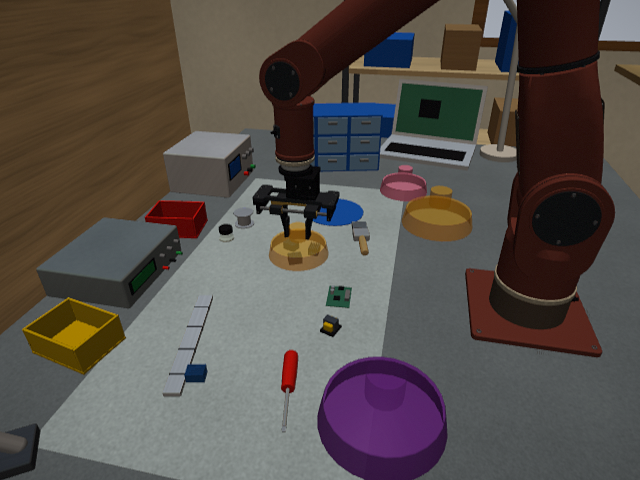

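The fingers are closed on the foot at 43–44 mm opening. I'll lift straight up now.

```bash
python3 -m crank '[[0,0,0,-0.003,0,0,-1],[0,0,0,-0.008,0,0,-1],[0,0,0,-0.015,0,0,-1],[0,0,0,-0.02,0,0,-1],[0,0,0,-0.02,0,0,-1]]'; python3 -m crank '[[0,0,0,-0.014,0,0,-1],[0,0,0,0,0,0,-1],[0,0,0,0,0,0,-1],[0,0,0,0,0,0,-1]]'
python3 - <<'E'
from h import *
snap('side','s3.png')
E
```

```text
t: 2.72
position: [0.5172, -0.103, 0.1892]
ee_rot: [0.0, 1.571, -0.0]
force: [0.1, -0.8, -2.4]
width: 0.0434
t: 3.05
position: [0.517, -0.1029, 0.2014]
ee_rot: [0.0, 1.572, 0.0]
force: [-0.7, 0.1, -1.5]
width: 0.0438
```

View pics/s3.png

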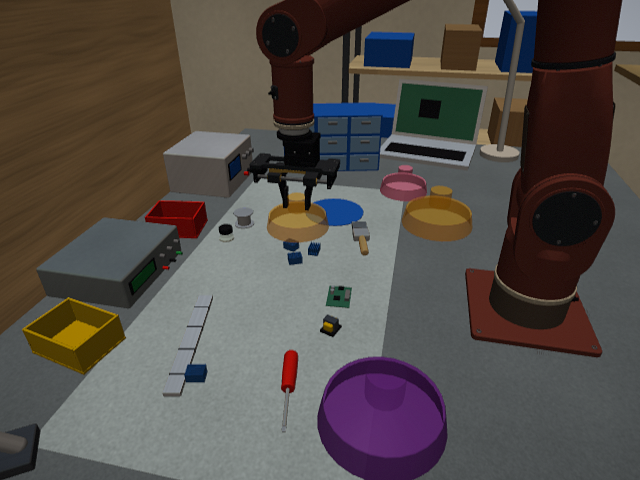

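The dish is up, and the three sinks stay at (291,245), (314,249) and (295,258). Moving it over the pad.

```bash
python3 -m crank '[[0,0,0,0,-0.015,-0.003,-1],[0,0,0,0,-0.03,-0.006,-1],[0,0,0,0,-0.03,-0.006,-1],[0,0,0,0,-0.03,-0.006,-1],[0,0,0,0,-0.03,-0.006,-1]]'; python3 -m crank '[[0,0,0,0,-0.03,-0.005,-1],[0,0,0,0,-0.03,-0.005,-1],[0,0,0,0,-0.03,-0.005,-1],[0,0,0,0,-0.017,-0.003,-1],[0,0,0,0,0,0,-1]]'; python3 -m crank '[[0,0,0,0.025,0,0,-1],[0,0,0,0.02,0,0,-1],[0,0,0,0.015,0,0,-1],[0,0,0,0,0,0,-1]]'
python3 - <<'E'
from h import *
snap('side','s4.png');snap('scene','c4.png')
a=cv2.imread('pics/c4.png');b=cv2.imread('pics/s4.png')
cv2.imwrite('pics/x4.png',np.hstack([cv2.resize(a[240:360,180:310],(400,370),interpolation=2),cv2.resize(b[140:260,275:405],(400,370),interpolation=2)]))
E
```

```text
t: 3.52
position: [0.4895, -0.2391, 0.2011]
ee_rot: [0.0, 1.573, 0.001]
force: [0.2, -1.0, -1.3]
width: 0.0432
t: 3.93
position: [0.4699, -0.3495, 0.201]
ee_rot: [0.004, 1.573, -0.006]
force: [-0.7, 0.1, -1.4]
width: 0.0434
t: 4.27
position: [0.4706, -0.343, 0.1379]
ee_rot: [0.002, 1.577, 0.003]
force: [-0.7, 1.1, -1.4]
width: 0.0433
```

View pics/x4.png

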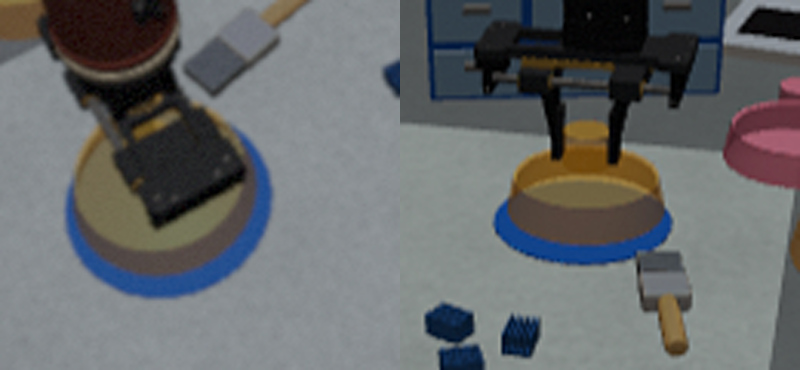

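```bash
python3 -m crank '[[0,0,0,0.006,0,0,-1],[0,0,0,0.004,0,0,-1],[0,0,0,0.002,0,0,-1],[0,0,0,0,0,0,-1],[0,0,0,0,0,0,-1]]'; python3 -m crank '[[0,0,0,0.002,0,0,-1],[0,0,0,0,0,0,-1],[0,0,0,0,0,0,-1]]'
```

```text
t: 4.78
position: [0.4726, -0.345, 0.1305]
ee_rot: [-0.0, 1.571, -0.0]
force: [-0.2, -1.0, -1.2]
width: 0.0431
t: 5.03
position: [0.4724, -0.345, 0.1283]
ee_rot: [0.0, 1.571, -0.0]
force: [-0.1, -0.3, -1.8]
width: 0.0431
```

```bash
python3 -m crank '[[0,0,0,0.002,0,0,-1],[0,0,0,0.001,0,0,-1],[0,0,0,0,0,0,-1],[0,0,0,0,0,0,-1]]'; python3 -m crank '[[0,0,0,0.0005,0,0,-1],[0,0,0,0,0,0,-1],[0,0,0,0,0,0,-1]]'
```

```text
t: 5.37
position: [0.4726, -0.345, 0.1254]
ee_rot: [-0.0, 1.571, -0.0]
force: [0.2, 0.9, 0.9]
width: 0.0432
t: 5.62
position: [0.4725, -0.3451, 0.1254]
ee_rot: [0.0, 1.571, -0.0]
force: [-2.3, 1.3, 6.6]
width: 0.0436
```

Contact on the pad: the vertical force is now 6.6 N. Releasing and rising.

```bash
python3 -m crank '[[0,0,0,0,0,0,-0.6],[0,0,0,0,0,0,0],[0,0,0,0,0,0,1],[0,0,0,0,0,0,1],[0,0,0,0,0,0,1]]'; python3 -m crank '[[0,0,0,0,0,0,1],[0,0,0,-0.01,0,0,1],[0,0,0,-0.03,0,0,1],[0,0,0,-0.035,0,0,1],[0,0,0,-0.035,0,0,1]]';python3 -m crank '[[0,0,0,-0.035,0.038,0,1],[0,0,0,-0.03,0.038,0,1],[0,0,0,0,0.038,0.005,1],[0,0,0,0,0.038,0.005,1],[0,0,0,0,0.02,0.005,1]]';python3 -m crank '[[0,0,0,0,0,0,1],[0,0,0,0,0,0,1]]';
python3 - <<'E'
from h import *
snap('side','s5.png');snap('scene','c5.png');snap('wrist','w5.png')
print(readout.state()['position'])
E
```

```text
t: 6.03
position: [0.4725, -0.3451, 0.1247]
ee_rot: [-0.0, 1.571, -0.0]
force: [0.2, -0.4, 0.3]
width: 0.0563
t: 6.45
position: [0.472, -0.3448, 0.2364]
ee_rot: [0.0, 1.572, 0.0]
force: [1.6, -0.7, 0.4]
width: 0.0844
t: 6.87
position: [0.488, -0.1812, 0.2904]
ee_rot: [-0.002, 1.569, 0.003]
force: [-0.3, 0.2, 0.2]
width: 0.0872
t: 7.03
position: [0.4877, -0.1846, 0.2896]
ee_rot: [-0.002, 1.57, 0.002]
force: [0.2, -1.2, -0.6]
width: 0.0868
[ 0.48707824 -0.18717474  0.28908505]
```

View pics/c5.png

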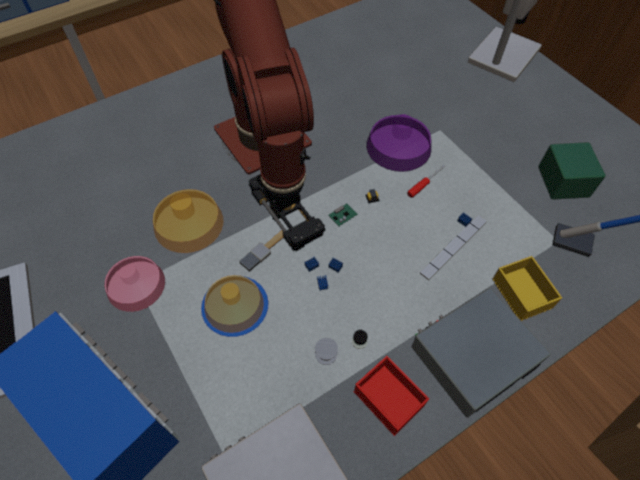

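View pics/w5.png

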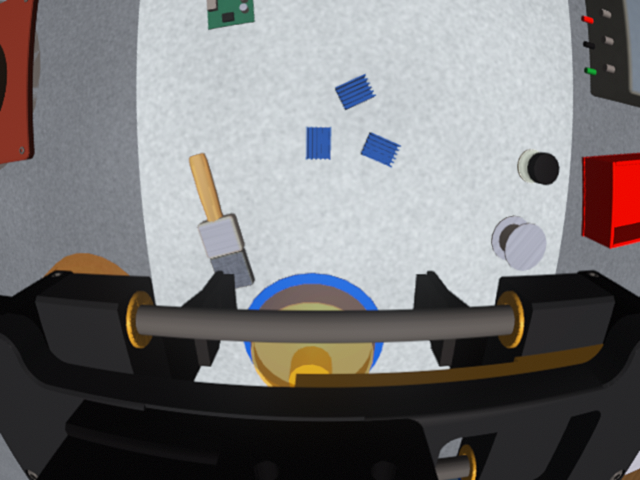

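The dish sits upside down and centred inside the blue pad (236,302). The sinks are at (354,92), (318,143) and (381,150) in the wrist view. Computing poses.

```bash
cat >> h.py <<'E'
from scipy.optimize import least_squares
def blue(f): return cv2.inRange(cv2.cvtColor(f,cv2.COLOR_BGR2HSV),(100,110,40),(125,255,255))
def sinks(c,f,fish,amin=150,amax=6000,cons=None):
    # fit 32x24x20 box silhouette (convex hull of 8 corners) to each blue blob
    m=blue(f);m=cv2.morphologyEx(m,cv2.MORPH_CLOSE,np.ones((3,3)))
    n,l,st,ce=cv2.connectedComponentsWithStats(m);out=[]
    for i in range(1,n):
        if not amin<st[i,4]<amax: continue
        if st[i,0]<=0 or st[i,1]<=0: continue
        mm=(l==i).astype(np.uint8)
        ct=max(cv2.findContours(mm,cv2.RETR_EXTERNAL,cv2.CHAIN_APPROX_NONE)[0],key=cv2.contourArea)
        hull=cv2.convexHull(ct)[:,0].astype(float)
        w=plane(c,[ce[i]],.012,fish)[0]
        if cons is not None and not cons(w): continue
        H=cv2.convexHull(ct)
        def proj(P):
            if not fish: return project(c,P)
            K=np.array(c['intrinsics']);p=(P-c['eye'])@att(c);r=np.hypot(p[:,0],p[:,1]);th=np.arctan2(r,p[:,2])
            return (p[:,:2]/r[:,None]*th[:,None])*K[0,0]+K[:2,2]
        def box(p):
            cc,s=np.cos(p[2]),np.sin(p[2])
            q=np.array([[a*.016,b*.012,z] for a in(-1,1) for b in(-1,1) for z in(0,.02)])
            return proj(np.c_[p[0]+cc*q[:,0]-s*q[:,1],p[1]+s*q[:,0]+cc*q[:,1],q[:,2]])
        # support function match
        an=np.linspace(0,2*np.pi,48,endpoint=False);U=np.c_[np.cos(an),np.sin(an)]
        # pixel extents: half px dilation
        sup=(hull@U.T).max(0)+.4
        best=None
        for y0 in np.arange(0,np.pi,np.pi/6):
            r=least_squares(lambda p:(box(p*[1,1,1])@U.T).max(0)-sup,[w[0],w[1],y0],x_scale=[.01,.01,.2],diff_step=1e-4)
            if best is None or r.cost<best.cost: best=r
        p=best.x.copy();p[2]=(p[2]+np.pi/2)%np.pi-np.pi/2
        out.append((p.round(4),round(float(np.sqrt(np.mean(best.fun**2))),2),ce[i].round(1),st[i,4]))
    return out
E
python3 - <<'E'
from h import *
for n,f,fi in (('wrist','w5',1),('scene','c5',0),('side','s5',0)):
    c=camera(n)
    for r in sinks(c,cv2.imread(f'pics/{f}.png'),fi,40,3000,lambda w:.4<w[0]<.7 and -.2<w[1]<.45): print(n,*r)
c=camera('wrist');print(plane(c,[[232,12],[540,167],[219,240],[200,160]],.01,True))
S=camera('scene');print('board/transf/driver/flux/spool',plane(S,[[343,214],[372,196],[418,187],[441,168],[360,338],[326,350]],.015))
E
```

```text
wrist [ 0.5167 -0.0702  0.4465] 1.0 [354.3  91.5] 768
wrist [ 0.4809 -0.1218  1.5416] 1.15 [318.1 142.9] 725
wrist [ 0.5424 -0.1276 -0.3816] 1.16 [379.7 148.9] 739
scene [0.5889 0.3162 0.1641] 1.5 [464.1 219.1] 94
scene [ 0.48   -0.12   -1.5462] 1.37 [311.3 263.7] 103
scene [ 0.5159 -0.0682  0.4111] 1.49 [335.2 264.5] 104
scene [ 0.5436 -0.1265 -0.3373] 1.67 [322.3 282.9] 92
side [ 0.5285 -0.0981  0.5098] 4.23 [292.6 251.2] 311
side [ 0.4803 -0.1222  1.5623] 0.74 [313.7 248.6] 120
side [0.5899 0.3119 0.2141] 0.59 [195.3 372.9] 345
[[ 0.39360632  0.01890554  0.01      ]
 [ 0.72837956 -0.13708566  0.01      ]
 [ 0.37436685 -0.22119864  0.01      ]
 [ 0.35884014 -0.13544299  0.01      ]]
board/transf/driver/flux/spool [[ 0.39487645  0.03929164  0.015     ]
 [ 0.38713572  0.14496613  0.015     ]
 [ 0.43227028  0.27685632  0.015     ]
 [ 0.41258096  0.38022495  0.015     ]
 [ 0.71995273 -0.13283084  0.015     ]
 [ 0.70101984 -0.21805594  0.015     ]]
```

```bash
cat >> h.py <<'E'
def pose(n=1):
    s=readout.state();return np.array(s['position']),R.from_rotvec(s['ee_rot']).as_matrix(),s
def togo(x,y,z,yaw):
    "yaw: world heading of tool z (jaw) axis; returns turn about tool x and shift in tool axes (current axes)"
    p,M,s=pose();zz=M[:,2];cur=np.arctan2(zz[1],zz[0]);d=(yaw-cur+np.pi)%(2*np.pi)-np.pi
    print('pos',p.round(4),'yaw',round(cur,4),'turn wx',round(-d,4),'shift',(M.T@(np.array([x,y,z])-p)).round(4),'tilt',np.round(np.arccos(-M[2,0]),4),'F',np.round(s['force'],1),'w',round(s['width'],4),'t',s['t'])
E
python3 -m crank '[[0.113,0,0,0,0,0,0],[0.113,0,0,0,0,0,0],[0.113,0,0,0,0,0,0],[0.113,0,0,0,0,0,0],[0.113,0,0,0,0,0,0]]';python3 -m crank '[[0.113,0,0,0,0,0,0],[0.113,0,0,0,0,0,0],[0.113,0,0,0,0,0,0],[0.113,0,0,0,0,0,0],[0.113,0,0,0,0,0,-0.17]]';python3 -m crank '[[0,0,0,0,0,0,-0.17],[0,0,0,0,0,0,-0.17]]'; python3 -c "
from h import *
togo(.5165,-.0692,.15,-1.13)"
```

```text
t: 7.85
position: [0.4874, -0.186, 0.2887]
ee_rot: [0.447, 1.524, -0.448]
force: [-0.1, -0.1, 0.1]
width: 0.0616
t: 8.27
position: [0.4874, -0.186, 0.2887]
ee_rot: [0.883, 1.384, -0.884]
force: [0.3, 1.0, 0.2]
width: 0.0419
t: 8.43
position: [0.4874, -0.1859, 0.2887]
ee_rot: [0.876, 1.387, -0.876]
force: [0.8, 0.6, -0.2]
width: 0.0372
pos [ 0.4874 -0.1859  0.2887] yaw -1.1268 turn wx 0.0032 shift [ 0.1387  0.0764 -0.0928] tilt 0.0003 F [ 0.8  0.6 -0.2] w 0.0372 t 8.4333
```

```bash
python3 -m crank '[[0,0,0,0.02,0.0127,-0.0155,-0.17],[0,0,0,0.02,0.0127,-0.0155,-0.17],[0,0,0,0.02,0.0127,-0.0155,-0.17],[0,0,0,0.02,0.0127,-0.0155,-0.17],[0,0,0,0.02,0.0127,-0.0155,-0.17]]';python3 -m crank '[[0,0,0,0.0,0.0127,-0.0155,-0.17],[0,0,0,0,0,0,-0.17],[0,0,0,0,0,0,-0.17]]'; python3 -c "
from h import *
togo(.5165,-.0692,.0722,-1.13)
c=snap('wrist','w6.png')
for r in sinks(c,c['frame'],True,100,8000): print(*r)"
```

```text
t: 8.85
position: [0.5119, -0.0877, 0.188]
ee_rot: [0.876, 1.387, -0.875]
force: [0.5, 0.0, 0.6]
width: 0.036
t: 9.1
position: [0.5169, -0.0681, 0.1886]
ee_rot: [0.874, 1.388, -0.875]
force: [-0.2, -0.8, -0.0]
width: 0.0361
pos [ 0.5169 -0.0681  0.1886] yaw -1.1246 turn wx 0.0054 shift [ 0.1164 -0.0008  0.0009] tilt 0.0005 F [-0.2 -0.8 -0. ] w 0.0361 t 9.1
[ 0.5165 -0.0705  0.4473] 1.3 [327.1 233.3] 1326
[ 0.5424 -0.128  -0.3922] 1.58 [408.9 237.3] 1447
[ 0.4804 -0.1111  0.2523] 9.55 [353.3 295.9] 556
```

View pics/w6.png

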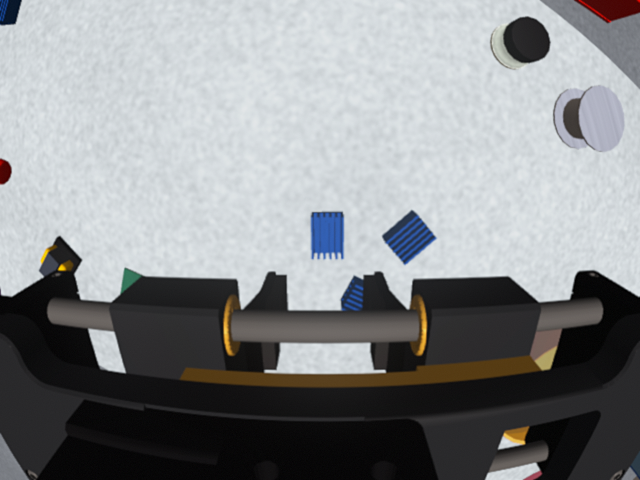

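Sink A at (327,235) is square to the tool and centred between the fingers. The neighbour at (409,237) is clear. Descending.

```bash
python3 -m crank '[[0,0,0,0.03,-0.0005,0.0015,-0.17],[0,0,0,0.03,0,0,-0.17],[0,0,0,0.025,0,0,-0.17],[0,0,0,0.018,0,0,-0.17],[0,0,0,0.009,0,0,-0.17]]';python3 -m crank '[[0,0,0,0.003,0,0,-0.17],[0,0,0,0,0,0,-0.17],[0,0,0,0,0,0,-0.17]]'; python3 -c "
from h import *
togo(.5165,-.0700,.0720,-1.124)
c=snap('wrist','w7.png');c=snap('side','s7.png');cv2.imwrite('pics/s7c.png',cv2.resize(c['frame'][170:290,230:370],None,fx=5,fy=5))"
```

```text
t: 9.57
position: [0.5157, -0.0719, 0.0749]
ee_rot: [0.878, 1.388, -0.88]
force: [-1.0, -0.9, -0.2]
width: 0.0363
t: 9.82
position: [0.5177, -0.0711, 0.075]
ee_rot: [0.879, 1.384, -0.878]
force: [-0.7, -0.0, 1.0]
width: 0.0364
pos [ 0.5177 -0.0711  0.075 ] yaw -1.1302 turn wx -0.0062 shift [ 0.003  -0.0006 -0.0015] tilt 0.0017 F [-0.7 -0.   1. ] w 0.0364 t 9.8167
```

View pics/s7c.png

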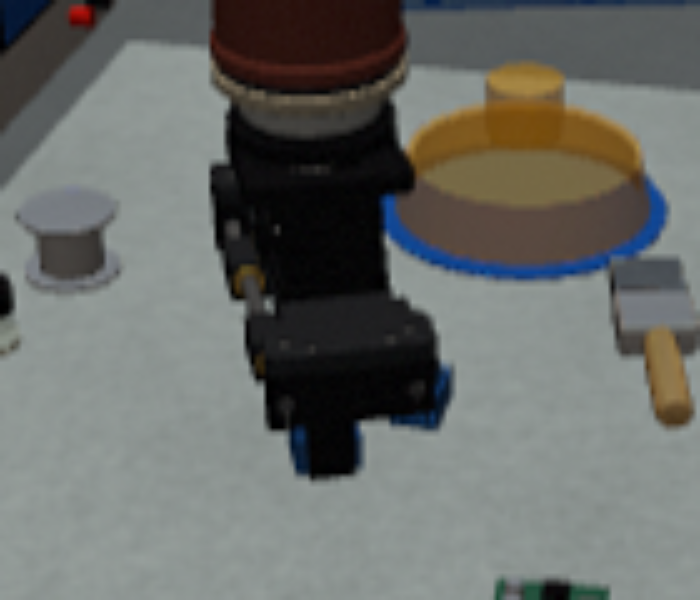

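```bash
python3 -m crank '[[0,0,0,0.0025,0,0,-0.17],[0,0,0,0,0,0,-0.3],[0,0,0,0,0,0,-0.4],[0,0,0,0,0,0,-1],[0,0,0,0,0,0,-1]]';python3 -m crank '[[0,0,0,0,0,0,-1],[0,0,0,0,0,0,-1]]'; python3 -c "
from h import *
togo(.55,.18,.072,-1.352)"
```

```text
t: 10.33
position: [0.517, -0.0706, 0.0714]
ee_rot: [0.879, 1.386, -0.879]
force: [0.1, 0.7, 0.2]
width: 0.0238
t: 10.5
position: [0.5169, -0.0706, 0.0714]
ee_rot: [0.879, 1.386, -0.879]
force: [-0.5, 0.2, 3.2]
width: 0.0238
pos [ 0.5169 -0.0706  0.0714] yaw -1.13 turn wx 0.222 shift [-0.0006  0.1368 -0.2125] tilt 0.0 F [-0.5  0.2  3.2] w 0.0238 t 10.5
```

Sink A is gripped at a width of 23.8 mm. Turning it square to the bar.

```bash
python3 -m crank '[[0.074,0,0,0,0,0,-1],[0.074,0,0,0,0,0,-1],[0.074,0,0,0,0,0,-1],[0,0,0,0,0,0,-1]]'; python3 -c "
from h import *
togo(.551,.246,.0722,-1.352)"
```

```text
t: 10.83
position: [0.5171, -0.0706, 0.0714]
ee_rot: [1.049, 1.303, -1.049]
force: [-0.2, -0.1, 3.0]
width: 0.0236
pos [ 0.5171 -0.0706  0.0714] yaw -1.3555 turn wx -0.0035 shift [-0.0008  0.1008 -0.3021] tilt 0.0004 F [-0.2 -0.1  3. ] w 0.0236 t 10.8333
```

```bash
python3 -m crank '[[0,0,0,-0.0005,0.004,-0.012,-1],[0,0,0,0,0.008,-0.024,-1],[0,0,0,0,0.01,-0.03,-1],[0,0,0,0,0.01,-0.03,-1],[0,0,0,0,0.01,-0.03,-1]]'; python3 -m crank '[[0,0,0,0,0.01,-0.03,-1],[0,0,0,0,0.01,-0.03,-1],[0,0,0,0,0.01,-0.03,-1],[0,0,0,0,0.01,-0.03,-1],[0,0,0,0,0.0085,-0.025,-1]]';python3 -m crank '[[0,0,0,0,0.0065,-0.02,-1],[0,0,0,0,0.0025,-0.0075,-1],[0,0,0,0,0,0,-1],[0,0,0,0,0,0,-1]]'; python3 -c "
from h import *
togo(.551,.246,.0722,-1.352)
c=snap('wrist','w8.png');c=snap('scene','c8.png');c=snap('side','s8.png')"
```

```text
t: 11.25
position: [0.5305, 0.0627, 0.0718]
ee_rot: [1.045, 1.306, -1.045]
force: [0.5, 0.2, -0.0]
width: 0.0238
t: 11.67
position: [0.5461, 0.2162, 0.0717]
ee_rot: [1.044, 1.307, -1.043]
force: [0.6, -0.1, 0.3]
width: 0.0235
t: 12.0
position: [0.5492, 0.2414, 0.0715]
ee_rot: [1.045, 1.305, -1.047]
force: [0.6, -0.1, 0.3]
width: 0.0239
pos [0.5492 0.2414 0.0715] yaw -1.351 turn wx 0.001 shift [-0.0007  0.0028 -0.0041] tilt 0.0009 F [ 0.6 -0.1  0.3] w 0.0239 t 12.0
```

View pics/w8.png

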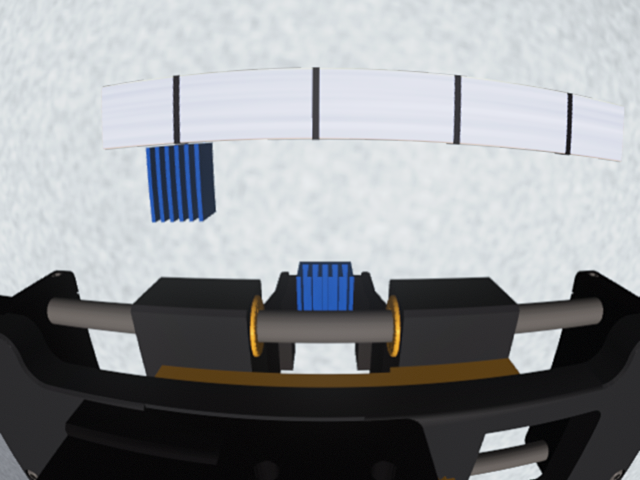

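View pics/s8.png

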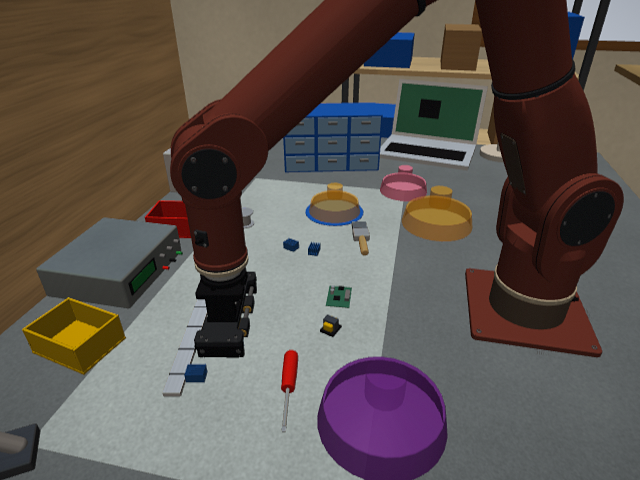

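The wrist view shows the bar marks at columns 177, 316, 458 and 570, with the gripped sink at (325,285). I'll refit the bar from this view.

```bash
cat >> h.py <<'E'
def fproj(c,P):
    K=np.array(c['intrinsics']);p=(np.atleast_2d(P)-c['eye'])@att(c);r=np.hypot(p[:,0],p[:,1]);th=np.arctan2(r,p[:,2])
    return (p[:,:2]/r[:,None]*th[:,None])*K[0,0]+K[:2,2]
def fitbar(c,obs):
    def m(p,k,sx):
        cc,s=np.cos(p[2]),np.sin(p[2]);x=sx*.015;y=.09-.06*k
        return [p[0]+cc*x-s*y,p[1]+s*x+cc*y,.01]
    r=least_squares(lambda p:np.concatenate([(fproj(c,m(p,k,s))-[u,v]).ravel() for k,s,u,v in obs]),[.639,.235,.218])
    x,y,a=r.x;print('bar',r.x.round(4),'res',r.fun.round(1).tolist())
    for k in range(4):
        yy=.09-.06*k;print('slot',k,round(x-.031*np.cos(a)-yy*np.sin(a),4),round(y-.031*np.sin(a)+yy*np.cos(a),4))
    return r.x
E
python3 - <<'E'
from h import *
c=camera('wrist')
b=fitbar(c,[(0,1,177,76),(0,-1,177,143),(1,1,316,68),(1,-1,316,139),(2,1,458,75),(2,-1,458,144),(3,1,570,94),(3,-1,569,154)])
for r in sinks(c,c['frame'],True,500,8000): print(*r)
togo(.6022,.2576,.072,b[2]-np.pi/2)
E
```

```text
bar [0.6398 0.2324 0.2126] res [-0.2, -0.5, 0.6, 0.6, 0.5, -0.5, 0.2, 0.3, 0.3, 0.2, -1.0, 0.0, 0.3, -0.9, -1.0, 0.6]
slot 0 0.5905 0.3139
slot 1 0.6032 0.2552
slot 2 0.6158 0.1966
slot 3 0.6285 0.1379
[0.5897 0.3145 0.2141] 1.67 [175.3 181.2] 4212
[ 0.5563  0.2411 -1.3538] 11.87 [324.8 287. ] 2706
pos [0.5495 0.2404 0.0718] yaw -1.354 turn wx 0.0042 shift [-0.0003  0.0552 -0.0055] tilt 0.0008 F [0.2 0.3 0.4] w 0.0236 t 12.2
```

```bash
python3 -m crank '[[0.006,0,0,0,0,0,-1],[0,0,0,0,0,0,-1]]';python3 -c "
from h import *
togo(.6032,.2552,.072,-1.358)"
```

```text
t: 12.37
position: [0.5494, 0.2415, 0.0719]
ee_rot: [1.052, 1.302, -1.052]
force: [-0.3, 0.0, -0.3]
width: 0.0237
pos [0.5494 0.2415 0.0719] yaw -1.3596 turn wx -0.0016 shift [-0.0001  0.0555 -0.0021] tilt 0.0002 F [-0.3  0.  -0.3] w 0.0237 t 12.3667
```

```bash
python3 -m crank '[[0,0,0,0,0.015,-0.001,-1],[0,0,0,0,0.018,-0.001,-1],[0,0,0,0,0.012,0,-1],[0,0,0,0,0.005,0,-1],[0,0,0,0,0,0,-1]]';python3 -m crank '[[0,0,0,0,0.0015,0,-1],[0,0,0,0,0.0015,0,-1],[0,0,0,0,0,0,-1]]';python3 -c "
from h import *
togo(.6032,.2552,.072,-1.358)
c=snap('wrist','w9.png')"
```

```text
t: 12.78
position: [0.5984, 0.2546, 0.0717]
ee_rot: [1.052, 1.302, -1.051]
force: [-0.6, 0.1, -0.0]
width: 0.0237
t: 13.03
position: [0.6003, 0.2554, 0.0718]
ee_rot: [1.051, 1.303, -1.051]
force: [0.0, -0.4, 0.6]
width: 0.0236
pos [0.6003 0.2554 0.0718] yaw -1.3579 turn wx 0.0001 shift [-0.0002  0.0028  0.0009] tilt 0.0002 F [ 0.  -0.4  0.6] w 0.0236 t 13.0333
```

View pics/w9.png

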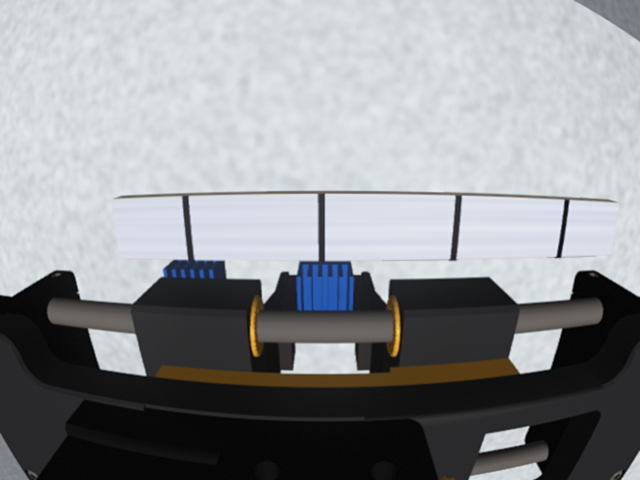

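```bash
python3 - <<'E'
from h import *
c=camera('wrist')
b=fitbar(c,[(0,1,185.5,195),(0,-1,190.5,261),(1,1,321,193),(1,-1,321.5,262),(2,1,458.5,195),(2,-1,455,260),(3,1,567,200),(3,-1,560,257)])
togo(b[0]-.031*np.cos(b[2])-.03*np.sin(b[2]),b[1]-.031*np.sin(b[2])+.03*np.cos(b[2]),.072,b[2]-np.pi/2)
f=cv2.imread('pics/w9.png');cv2.imwrite('pics/w9c.png',cv2.resize(f[180:320,150:400],None,fx=3.2,fy=3.2,interpolation=2))
E
```

```text
bar [0.6397 0.2342 0.2156] res [-0.3, 0.7, 0.8, -0.6, 0.7, 0.4, 0.5, -0.7, 0.5, 0.0, -1.6, 0.0, 0.3, -0.8, -1.2, 0.4]
slot 0 0.5902 0.3155
slot 1 0.603 0.2569
slot 2 0.6159 0.1983
slot 3 0.6287 0.1397
pos [0.6002 0.2555 0.0718] yaw -1.3579 turn wx -0.0027 shift [-0.0002  0.003  -0.0008] tilt 0.0002 F [0.9 0.4 1. ] w 0.0238 t 13.1333
```

View pics/w9c.png

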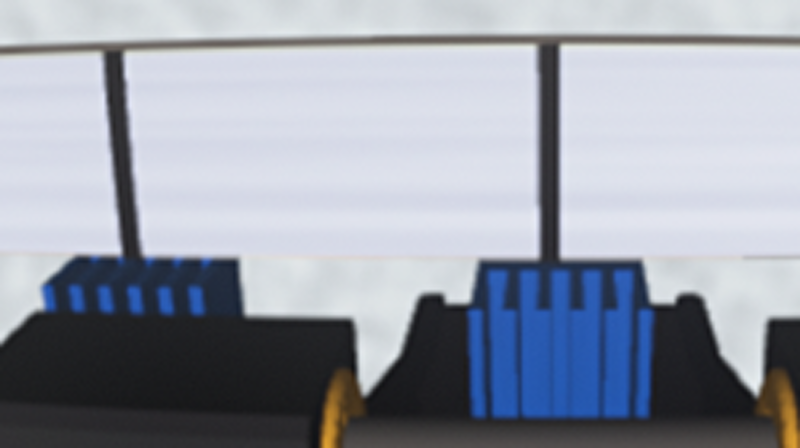

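```bash
python3 -m crank '[[0,0,0,0,0.001,-0.001,-1],[0,0,0,0,0.001,0,-1],[0,0,0,0,0,0,-1]]';python3 -m crank '[[0,0,0,0,0.001,0,-1],[0,0,0,0,0,0,-1]]';python3 -m crank '[[0,0,0,0,0.0008,0,-1],[0,0,0,0,0,0,-1]]'
```

```text
t: 13.38
position: [0.6024, 0.2571, 0.0719]
ee_rot: [1.051, 1.302, -1.051]
force: [-0.3, -0.5, -0.4]
width: 0.0239
t: 13.55
position: [0.6031, 0.2571, 0.0717]
ee_rot: [1.051, 1.303, -1.052]
force: [-1.6, -0.2, -0.2]
width: 0.0238
t: 13.72
position: [0.6033, 0.2572, 0.0715]
ee_rot: [1.05, 1.304, -1.053]
force: [-4.3, -1.8, 2.9]
width: 0.0241
```

Contact with the bar: about 4.6 N of push-back. Releasing and rising.

```bash
python3 -m crank '[[0,0,0,0,0,0,-0.3],[0,0,0,0,0,0,-0.2],[0,0,0,0,0,0,-0.17],[0,0,0,0,0,0,-0.17],[0,0,0,-0.01,0,0,-0.17]]';python3 -m crank '[[0,0,0,-0.03,0,0,-0.17],[0,0,0,-0.03,0,0,-0.17],[0,0,0,-0.03,-0.015,0,-0.17],[0,0,0,-0.01,-0.03,0,-0.17],[0,0,0,0,-0.015,0,-0.17]]';python3 -m crank '[[0,0,0,0,0,0,-0.17],[0,0,0,0,0,0,-0.17]]';python3 -c "
from h import *
togo(.5426,-.1278,.18,-.3816-np.pi/2)
c=snap('wrist','w10.png')
for r in sinks(c,c['frame'],True,500,8000): print(*r)"
```

```text
t: 14.13
position: [0.6032, 0.2568, 0.0802]
ee_rot: [1.049, 1.304, -1.053]
force: [0.2, -0.9, -0.3]
width: 0.0355
t: 14.55
position: [0.5453, 0.2451, 0.1862]
ee_rot: [1.055, 1.3, -1.047]
force: [0.2, 0.6, -0.7]
width: 0.0359
t: 14.72
position: [0.5454, 0.2448, 0.183]
ee_rot: [1.052, 1.302, -1.049]
force: [0.6, 0.3, 0.5]
width: 0.0358
pos [0.5454 0.2448 0.183 ] yaw -1.3576 turn wx 0.5948 shift [ 0.0027 -0.0816  0.3635] tilt 0.0016 F [0.6 0.3 0.5] w 0.0358 t 14.7167
[0.6033 0.2569 0.2161] 1.04 [324.6 155.4] 1491
[0.5894 0.315  0.2298] 1.88 [241.4 158.2] 1480
```

View pics/w10.png

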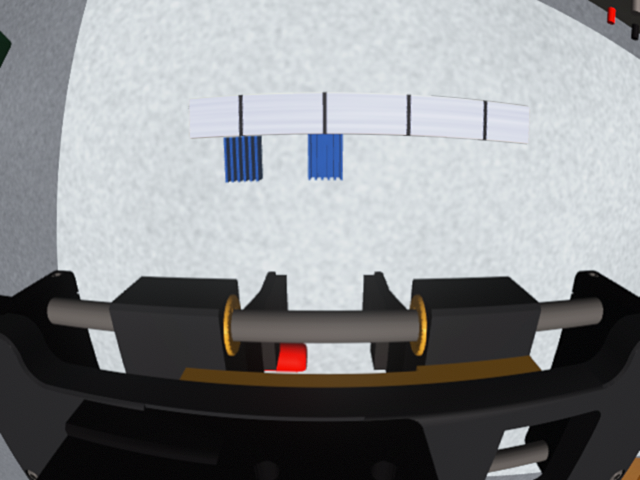

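Sink A stands at (0.6033, 0.2569) with yaw 0.216, flush at mark 1 (wrist pixel (325,157)). Next is sink C, for mark 2.

```bash
python3 -m crank '[[0.119,0,0,0,0,0,-0.1],[0.119,0,0,0,0,0,-0.1],[0.119,0,0,0,0,0,-0.1],[0.119,0,0,0,0,0,-0.1],[0.119,0,0,0,0,0,-0.1]]';python3 -c "
from h import *
togo(.5424,-.128,.18,-.387-np.pi/2);print(readout.state()['q'])"
```

```text
t: 15.18
position: [0.5463, 0.2446, 0.1814]
ee_rot: [1.489, 0.999, -1.49]
force: [0.2, -0.1, -0.2]
width: 0.0391
pos [0.5463 0.2446 0.1814] yaw -1.9594 turn wx -0.0016 shift [0.0015 0.1375 0.3463] tilt 0.0006 F [ 0.2 -0.1 -0.2] w 0.0391 t 15.1833
[-0.56712402  0.3110815   0.08623233  1.73145442 -0.02920293  1.10077488
 -2.43117411]
```

```bash
python3 -m crank '[[0,0,0,0,0.0115,0.029,-0.1],[0,0,0,0,0.0115,0.029,-0.1],[0,0,0,0,0.0115,0.029,-0.1],[0,0,0,0,0.0115,0.029,-0.1],[0,0,0,0,0.0115,0.029,-0.1]]';python3 -m crank '[[0,0,0,0,0.0115,0.029,-0.1],[0,0,0,0,0.0115,0.029,-0.1],[0,0,0,0,0.0115,0.029,-0.1],[0,0,0,0,0.0115,0.029,-0.1],[0,0,0,0,0.0115,0.029,-0.1]]';python3 -m crank '[[0,0,0,0,0.0115,0.028,-0.17],[0,0,0,0,0.011,0.028,-0.17],[0,0,0,0,0,0,-0.17],[0,0,0,0,0,0,-0.17]]';python3 -c "
from h import *
c=snap('wrist','w11.png')
for r in sinks(c,c['frame'],True,300,8000): print(*r)
togo(.5424,-.128,.0717,-.387-np.pi/2)"
```

```text
t: 15.6
position: [0.5454, 0.087, 0.1816]
ee_rot: [1.485, 1.003, -1.485]
force: [1.2, 0.9, -0.1]
width: 0.0395
t: 16.02
position: [0.5446, -0.0693, 0.1817]
ee_rot: [1.485, 1.003, -1.485]
force: [0.3, 0.2, -0.6]
width: 0.0389
t: 16.35
position: [0.5443, -0.1302, 0.1816]
ee_rot: [1.487, 1.0, -1.489]
force: [-0.2, 0.8, -0.0]
width: 0.0362
[ 0.4944 -0.3182 -0.8132] 54.57 [534.5 200.6] 3438
[ 0.5422 -0.1275 -0.3826] 1.3 [321.4 238.3] 1389
[ 0.4889 -0.1233  1.3259] 8.57 [343.4 302.2] 620
pos [ 0.5444 -0.1282  0.1815] yaw -1.9545 turn wx 0.0033 shift [ 0.1098 -0.0019  0.0005] tilt 0.0006 F [-0.3  1.   0.1] w 0.0356 t 16.4
```

View pics/w11.png

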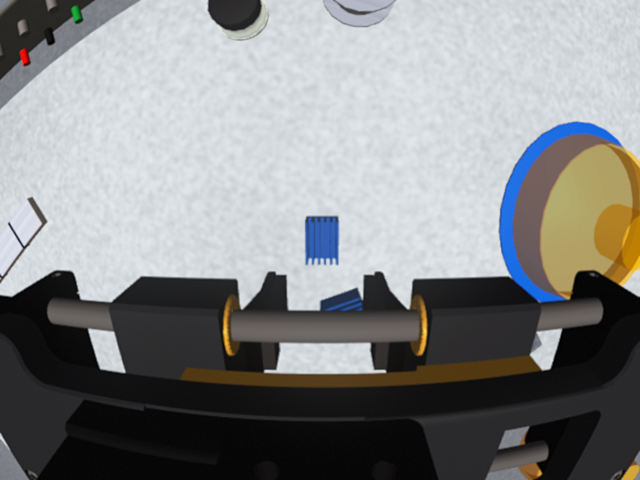

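Sink C at (321,240) is square to the tool. Descending and gripping.

```bash
python3 -m crank '[[0,0,0,0.03,-0.002,0,-0.17],[0,0,0,0.03,0,0,-0.17],[0,0,0,0.025,0,0,-0.17],[0,0,0,0.015,0,0,-0.17],[0,0,0,0.006,0,0,-0.17]]';python3 -m crank '[[0,0,0,0.002,0,0,-0.17],[0,0,0,0,0,0,-0.17]]';python3 -c "
from h import *
togo(.5424,-.128,.0717,-.384-np.pi/2)"
```

```text
t: 16.82
position: [0.5412, -0.125, 0.073]
ee_rot: [1.481, 1.008, -1.487]
force: [-0.9, 0.3, 0.2]
width: 0.0362
t: 16.98
position: [0.5427, -0.1262, 0.0739]
ee_rot: [1.484, 1.004, -1.484]
force: [0.6, -0.1, 0.8]
width: 0.036
pos [ 0.5427 -0.1262  0.0739] yaw -1.9518 turn wx 0.003 shift [0.0022 0.0004 0.0018] tilt 0.0001 F [ 0.6 -0.1  0.8] w 0.036 t 16.9833
```

```bash
python3 -m crank '[[0,0,0,0.002,0,0.0015,-0.17],[0,0,0,0,0,0,-0.3],[0,0,0,0,0,0,-0.4],[0,0,0,0,0,0,-1],[0,0,0,0,0,0,-1]]';python3 -m crank '[[0,0,0,0,0,0,-1],[0,0,0,0,0,0,-1]]'; python3 -m crank '[[-0.099,0,0,0,0,0,-1],[-0.099,0,0,0,0,0,-1],[-0.099,0,0,0,0,0,-1],[-0.099,0,0,0,0,0,-1],[-0.099,0,0,0,0,0,-1]]'; python3 -m crank '[[-0.1,0,0,0,0,0,-1],[0,0,0,0,0,0,-1],[0,0,0,0,0,0,-1]]'; python3 -c "
from h import *
togo(.57,.187,.0717,.2145-np.pi/2)"
```

```text
t: 17.4
position: [0.5419, -0.1284, 0.0724]
ee_rot: [1.486, 1.003, -1.484]
force: [-0.9, -0.1, 4.4]
width: 0.0239
t: 17.57
position: [0.5419, -0.1284, 0.0724]
ee_rot: [1.486, 1.003, -1.484]
force: [-1.3, 1.0, 5.5]
width: 0.0237
t: 17.98
position: [0.5422, -0.1284, 0.0724]
ee_rot: [1.123, 1.261, -1.121]
force: [-0.6, -0.4, 5.0]
width: 0.0239
t: 18.23
position: [0.5421, -0.1285, 0.0724]
ee_rot: [1.054, 1.3, -1.052]
force: [0.0, 0.9, 5.8]
width: 0.0237
pos [ 0.5421 -0.1285  0.0724] yaw -1.3609 turn wx -0.0046 shift [ 0.0008  0.093  -0.3028] tilt 0.0014 F [0.  0.9 5.8] w 0.0237 t 18.2333
```

```bash
python3 -m crank '[[-0.004,0,0,-0.0005,0.004,-0.012,-1],[0,0,0,0,0.008,-0.024,-1],[0,0,0,0,0.0095,-0.03,-1],[0,0,0,0,0.0095,-0.03,-1],[0,0,0,0,0.0095,-0.03,-1]]'; python3 -m crank '[[0,0,0,0,0.0095,-0.03,-1],[0,0,0,0,0.0095,-0.03,-1],[0,0,0,0,0.0095,-0.03,-1],[0,0,0,0,0.0095,-0.03,-1],[0,0,0,0,0.0085,-0.025,-1]]';python3 -m crank '[[0,0,0,0,0.0065,-0.02,-1],[0,0,0,0,0.003,-0.012,-1],[0,0,0,0,0,0,-1],[0,0,0,0,0,0,-1]]'; python3 -c "
from h import *
togo(.6159,.1982,.0717,.2145-np.pi/2)
c=snap('wrist','w12.png')"
```

```text
t: 18.65
position: [0.554, 0.0051, 0.0725]
ee_rot: [1.05, 1.302, -1.05]
force: [0.7, -0.8, 2.3]
width: 0.024
t: 19.07
position: [0.5678, 0.158, 0.0725]
ee_rot: [1.049, 1.304, -1.049]
force: [0.7, -2.9, 4.8]
width: 0.0238
t: 19.4
position: [0.5704, 0.1899, 0.0725]
ee_rot: [1.048, 1.305, -1.047]
force: [-0.1, 3.1, 4.5]
width: 0.0237
pos [0.5704 0.1899 0.0725] yaw -1.3533 turn wx 0.003 shift [0.0008 0.0462 0.0017] tilt 0.0012 F [-0.1  3.1  4.5] w 0.0237 t 19.4
```

View pics/w12.png

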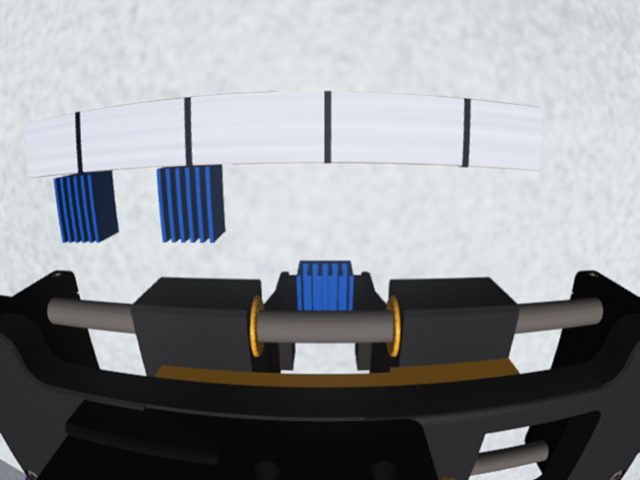

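Mark 2 at (328,127) is ahead of the held sink at (325,285). Advancing.

```bash
python3 -m crank '[[0.003,0,0,0,0.012,0.0005,-1],[0,0,0,0,0.014,0.0005,-1],[0,0,0,0,0.01,0,-1],[0,0,0,0,0.005,0,-1],[0,0,0,0,0,0,-1]]';python3 -c "
from h import *
togo(.6159,.1982,.0717,.2145-np.pi/2)
c=snap('wrist','w13.png');f=c['frame'];cv2.imwrite('pics/w13c.png',cv2.resize(f[180:320,200:450],None,fx=3.2,fy=3.2,interpolation=2))"
```

```text
t: 19.87
position: [0.6117, 0.1939, 0.0725]
ee_rot: [1.052, 1.301, -1.054]
force: [-0.0, 0.0, 5.9]
width: 0.0238
pos [0.6117 0.1939 0.0725] yaw -1.3604 turn wx -0.0041 shift [ 0.0008  0.005  -0.0033] tilt 0.0012 F [-0.   0.   5.9] w 0.0238 t 19.8667
```

View pics/w13c.png

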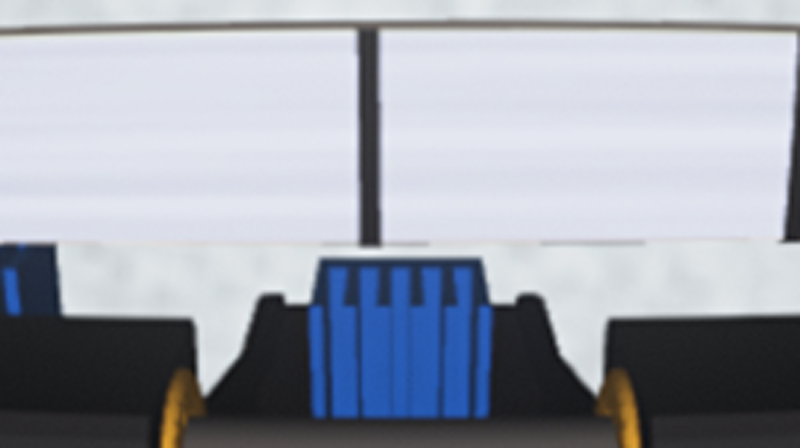

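```bash
python3 -m crank '[[-0.003,0,0,-0.0003,0.001,-0.002,-1],[0,0,0,0,0.001,-0.0014,-1],[0,0,0,0,0,0,-1]]';python3 -m crank '[[0,0,0,0,0.0015,0,-1],[0,0,0,0,0,0,-1]]';python3 -m crank '[[0,0,0,0,0.001,0,-1],[0,0,0,0,0,0,-1]]';python3 -c "
from h import *
togo(.6159,.1982,.0717,.2145-np.pi/2)
c=snap('wrist','w14.png');f=c['frame'];cv2.imwrite('pics/w14c.png',cv2.resize(f[180:320,200:450],None,fx=3.2,fy=3.2,interpolation=2))"
```

```text
t: 20.17
position: [0.6123, 0.1987, 0.0725]
ee_rot: [1.048, 1.303, -1.05]
force: [-0.0, -1.7, 3.4]
width: 0.0239
t: 20.33
position: [0.6134, 0.1996, 0.0725]
ee_rot: [1.048, 1.304, -1.05]
force: [-2.0, -2.2, 6.0]
width: 0.0238
t: 20.5
position: [0.6142, 0.2, 0.0725]
ee_rot: [1.047, 1.305, -1.049]
force: [-2.2, -2.0, 5.2]
width: 0.0237
pos [0.6142 0.2    0.0725] yaw -1.3544 turn wx 0.0019 shift [0.0008 0.0013 0.0021] tilt 0.0014 F [-2.2 -2.   5.2] w 0.0237 t 20.5
```

View pics/w14c.png

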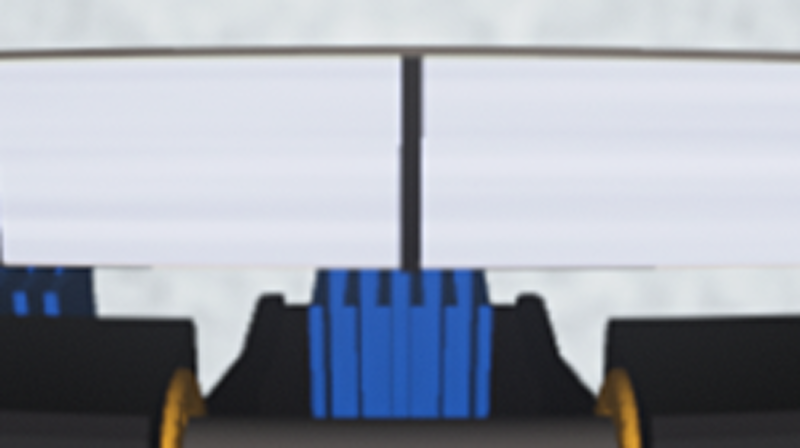

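```bash
python3 -m crank '[[0.002,0,0,0,0,0.0018,-1],[0,0,0,0,0,0,-1]]';python3 -m crank '[[0,0,0,0,0.0012,0,-1],[0,0,0,0,0,0,-1]]';python3 -m crank '[[0,0,0,0,0.0008,0,-1],[0,0,0,0,0,0,-1]]';python3 -c "
from h import *
togo(.6159,.1982,.0717,.2145-np.pi/2)
c=snap('wrist','w15.png');f=c['frame'];cv2.imwrite('pics/w15c.png',cv2.resize(f[180:320,200:450],None,fx=3.2,fy=3.2,interpolation=2))"
```

```text
t: 20.72
position: [0.6148, 0.1988, 0.0725]
ee_rot: [1.05, 1.304, -1.05]
force: [-1.5, 1.5, 3.3]
width: 0.0238
t: 20.88
position: [0.6159, 0.1989, 0.0725]
ee_rot: [1.049, 1.304, -1.05]
force: [-3.9, -0.1, 5.3]
width: 0.0238
t: 21.05
position: [0.6159, 0.199, 0.0725]
ee_rot: [1.048, 1.305, -1.051]
force: [-7.2, -0.5, 7.6]
width: 0.0237
pos [0.6159 0.199  0.0725] yaw -1.3559 turn wx 0.0004 shift [ 0.0008 -0.0002  0.0007] tilt 0.0026 F [-7.2 -0.5  7.6] w 0.0237 t 21.05
```

View pics/w15c.png

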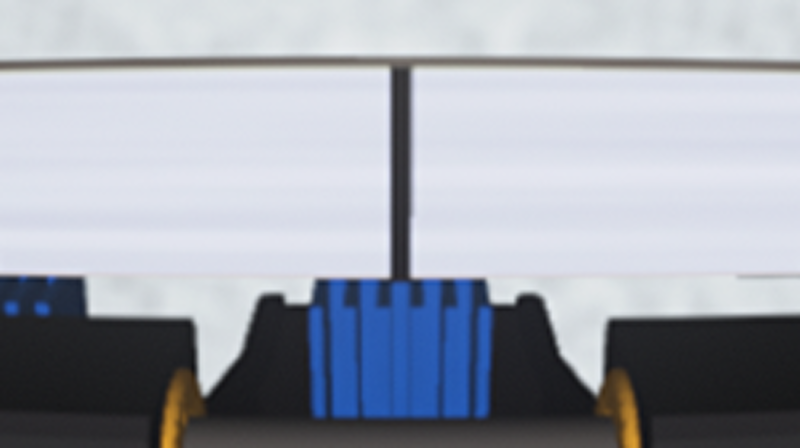

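Sink C is aligned with mark 2 (both at crop column 400) and in contact with the bar. Releasing.

```bash
python3 -m crank '[[0,0,0,0,0,0,-0.3],[0,0,0,0,0,0,-0.2],[0,0,0,0,0,0,-0.17],[0,0,0,0,0,0,-0.17],[0,0,0,-0.01,0,0,-0.17]]';python3 -m crank '[[0,0,0,-0.03,0,0,-0.17],[0,0,0,-0.03,0,0,-0.17],[0,0,0,-0.03,-0.015,0,-0.1],[0,0,0,-0.01,-0.03,0,-0.1],[0,0,0,0,-0.015,0,-0.1]]';python3 -m crank '[[0,0,0,0,0,0,-0.1],[0,0,0,0,0,0,-0.1]]';python3 -c "
from h import *
togo(.4805,-.1215,.18,1.543-np.pi/2)
c=snap('wrist','w16.png')
for r in sinks(c,c['frame'],True,500,8000): print(*r)"
```

```text
t: 21.52
position: [0.6159, 0.1986, 0.0808]
ee_rot: [1.047, 1.305, -1.052]
force: [0.1, 0.5, -0.5]
width: 0.0353
t: 21.93
position: [0.5583, 0.1864, 0.1868]
ee_rot: [1.053, 1.301, -1.045]
force: [0.5, 0.7, -0.5]
width: 0.0391
t: 22.1
position: [0.5583, 0.1863, 0.1837]
ee_rot: [1.05, 1.303, -1.048]
force: [0.1, -0.5, 0.4]
width: 0.0391
pos [0.5583 0.1863 0.1837] yaw -1.3559 turn wx -1.3281 shift [ 0.0034 -0.1416  0.2841] tilt 0.0015 F [ 0.1 -0.5  0.4] w 0.0391 t 22.1
[0.6027 0.2577 0.2041] 1.89 [240.3 157.4] 1473
[0.6157 0.1986 0.2157] 1.13 [324.5 155.9] 1466
[0.5897 0.3155 0.1723] 1.91 [164.7 161.7] 1278
```

View pics/w16.png

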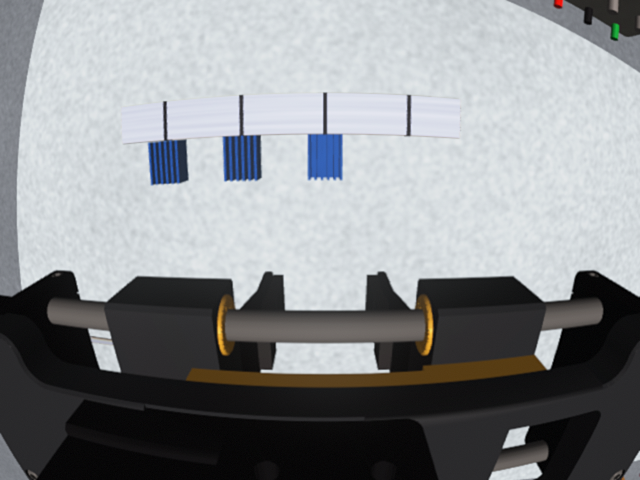

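Marks 0, 1 and 2 are filled, with sinks at (168,162), (242,158) and (325,157). Turning for sink B.

```bash
python3 -m crank '[[-0.11,0,0,0,0,0,-0.1],[-0.11,0,0,0,0,0,-0.1],[-0.11,0,0,0,0,0,-0.1],[-0.11,0,0,0,0,0,-0.1],[-0.11,0,0,0,0,0,-0.1]]';python3 -m crank '[[-0.11,0,0,0,0,0,-0.1],[-0.11,0,0,0,0,0,-0.1],[-0.11,0,0,0,0,0,-0.1],[-0.11,0,0,0,0,0,-0.1],[-0.11,0,0,0,0,0,-0.1]]';python3 -m crank '[[-0.11,0,0,0,0,0,-0.1],[-0.118,0,0,0,0,0,-0.1],[0,0,0,0,0,0,-0.1]]';python3 -c "
from h import *
togo(.4805,-.1215,.18,1.543-np.pi/2)"
```

```text
t: 22.57
position: [0.5592, 0.1863, 0.1821]
ee_rot: [0.626, 1.479, -0.626]
force: [-0.2, -0.1, -0.5]
width: 0.0392
t: 22.98
position: [0.5592, 0.1863, 0.1821]
ee_rot: [0.197, 1.562, -0.197]
force: [0.2, 0.1, -0.1]
width: 0.0391
t: 23.23
position: [0.5591, 0.1862, 0.1821]
ee_rot: [0.018, 1.571, -0.018]
force: [0.2, 0.1, 0.6]
width: 0.0389
pos [0.5591 0.1862 0.1821] yaw -0.0228 turn wx 0.005 shift [ 0.0022 -0.3094 -0.0715] tilt 0.0007 F [0.2 0.1 0.6] w 0.0389 t 23.2333
```

```bash
python3 -m crank '[[0,0,0,0,-0.031,-0.0072,-0.1],[0,0,0,0,-0.031,-0.0072,-0.1],[0,0,0,0,-0.031,-0.0072,-0.1],[0,0,0,0,-0.031,-0.0072,-0.1],[0,0,0,0,-0.031,-0.0072,-0.1]]';python3 -m crank '[[0,0,0,0,-0.031,-0.0071,-0.1],[0,0,0,0,-0.031,-0.0071,-0.1],[0,0,0,0,-0.031,-0.0071,-0.1],[0,0,0,0,-0.031,-0.0071,-0.17],[0,0,0,0,-0.03,-0.0071,-0.17]]';python3 -m crank '[[0.003,0,0,0,0,0,-0.17],[0,0,0,0,0,0,-0.17],[0,0,0,0,0,0,-0.17]]';python3 -c "
from h import *
c=snap('wrist','w17.png')
for r in sinks(c,c['frame'],True,500,8000): print(*r)
togo(.4805,-.1215,.0717,1.543-np.pi/2)"
```

```text
t: 23.65
position: [0.518, 0.0309, 0.1824]
ee_rot: [0.026, 1.571, -0.026]
force: [0.8, -0.8, -0.5]
width: 0.0396
t: 24.07
position: [0.4781, -0.1225, 0.1827]
ee_rot: [0.026, 1.57, -0.026]
force: [1.8, -0.9, -0.4]
width: 0.0368
t: 24.32
position: [0.4788, -0.1202, 0.1825]
ee_rot: [0.027, 1.571, -0.026]
force: [0.6, 0.6, 0.2]
width: 0.0364
[ 0.4811 -0.1217  1.5551] 1.29 [327.4 235.2] 1365
pos [ 0.4788 -0.1196  0.1825] yaw -0.0317 turn wx -0.0039 shift [ 0.1108 -0.0019  0.0018] tilt 0.0004 F [ 1.1 -0.1  0.4] w 0.0363 t 24.3667
```

View pics/w17.png

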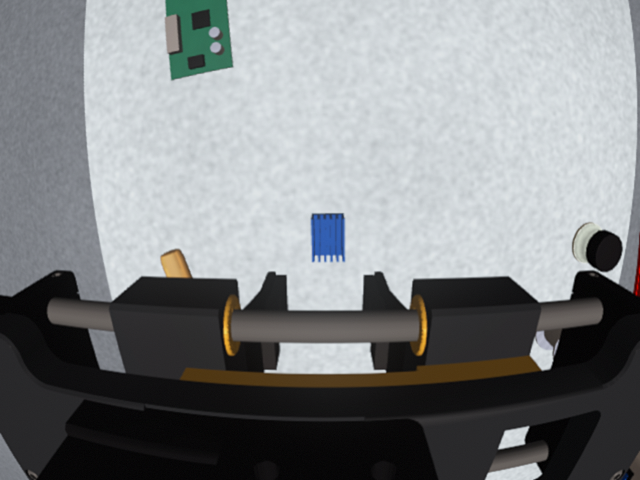

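Sink B at (328,238) is square to the tool and its surroundings are clear. The brush handle at (175,262) is outside the fingers.

```bash
python3 -m crank '[[-0.008,0,0,0.03,-0.002,0.0022,-0.17],[0,0,0,0.03,0,0,-0.17],[0,0,0,0.025,0,0,-0.17],[0,0,0,0.015,0,0,-0.17],[0,0,0,0.008,0,0,-0.17]]';python3 -m crank '[[0,0,0,0.0015,0,0,-0.17],[0,0,0,0,0,0,-0.17]]';python3 -c "
from h import *
togo(.4811,-.1217,.0717,1.550-np.pi/2)"
```

```text
t: 24.78
position: [0.4797, -0.121, 0.0723]
ee_rot: [0.018, 1.574, -0.016]
force: [0.3, 1.1, 1.1]
width: 0.0363
t: 24.95
position: [0.4808, -0.122, 0.0732]
ee_rot: [0.018, 1.571, -0.017]
force: [0.2, -0.2, 0.6]
width: 0.0358
pos [ 0.4808 -0.122   0.0732] yaw -0.0223 turn wx -0.0015 shift [0.0015 0.0003 0.0003] tilt 0.0004 F [ 0.2 -0.2  0.6] w 0.0358 t 24.95
```

```bash
python3 -m crank '[[0,0,0,0.0008,0,0,-0.17],[0,0,0,0,0,0,-0.3],[0,0,0,0,0,0,-0.4],[0,0,0,0,0,0,-1],[0,0,0,0,0,0,-1]]';python3 -m crank '[[0,0,0,0,0,0,-1],[0,0,0,0,0,0,-1],[0.111,0,0,-0.0003,0,0,-1],[0.111,0,0,0,0,0,-1],[0.111,0,0,0,0,0,-1]]'; python3 -m crank '[[0.111,0,0,0,0,0,-1],[0.111,0,0,0,0,0,-1],[0.111,0,0,0,0,0,-1],[0.111,0,0,0,0,0,-1],[0.111,0,0,0,0,0,-1]]'; python3 -m crank '[[0.111,0,0,0,0,0,-1],[0.111,0,0,0,0,0,-1],[0.111,0,0,0,0,0,-1],[0.111,0,0,0,0,0,-1],[0,0,0,0,0,0,-1]]'; python3 -c "
from h import *
togo(.584,.130,.0717,.2145-np.pi/2)"
```

```text
t: 25.37
position: [0.4808, -0.1228, 0.0729]
ee_rot: [0.018, 1.57, -0.018]
force: [-1.3, -0.2, 4.0]
width: 0.0235
t: 25.78
position: [0.4806, -0.1228, 0.0729]
ee_rot: [0.284, 1.551, -0.284]
force: [0.2, 0.2, 1.9]
width: 0.0236
t: 26.2
position: [0.4807, -0.1228, 0.073]
ee_rot: [0.715, 1.449, -0.715]
force: [-0.4, 0.4, 2.5]
width: 0.0237
t: 26.62
position: [0.4807, -0.1227, 0.0729]
ee_rot: [1.053, 1.301, -1.052]
force: [-0.1, -0.4, 3.5]
width: 0.0237
pos [ 0.4807 -0.1227  0.0729] yaw -1.3602 turn wx -0.0039 shift [ 0.0013  0.1538 -0.2255] tilt 0.0008 F [-0.1 -0.4  3.5] w 0.0237 t 26.6167
```

```bash
python3 -m crank '[[-0.004,0,0,-0.0003,0.007,-0.01,-1],[0,0,0,0,0.0137,-0.02,-1],[0,0,0,0,0.0165,-0.024,-1],[0,0,0,0,0.0165,-0.024,-1],[0,0,0,0,0.0165,-0.024,-1]]'; python3 -m crank '[[0,0,0,0,0.0165,-0.024,-1],[0,0,0,0,0.0165,-0.024,-1],[0,0,0,0,0.0165,-0.024,-1],[0,0,0,0,0.0165,-0.024,-1],[0,0,0,0,0.0125,-0.0185,-1]]';python3 -m crank '[[0,0,0,0,0.005,-0.009,-1],[0,0,0,0,0,0,-1],[0,0,0,0,0,0,-1]]'; python3 -c "
from h import *
togo(.6287,.1397,.0717,.2145-np.pi/2)
c=snap('wrist','w18.png')"
```

```text
t: 27.03
position: [0.5271, -0.0062, 0.073]
ee_rot: [1.043, 1.307, -1.043]
force: [-0.0, -1.8, 1.8]
width: 0.0236
t: 27.45
position: [0.5788, 0.1242, 0.073]
ee_rot: [1.042, 1.308, -1.041]
force: [-1.5, -3.8, 6.7]
width: 0.0238
t: 27.7
position: [0.5813, 0.1318, 0.073]
ee_rot: [1.044, 1.307, -1.043]
force: [-0.1, 1.9, 3.2]
width: 0.0236
pos [0.5813 0.1318 0.073 ] yaw -1.3478 turn wx 0.0085 shift [0.0013 0.048  0.0028] tilt 0.0009 F [-0.1  1.9  3.2] w 0.0236 t 27.7
```

View pics/w18.png

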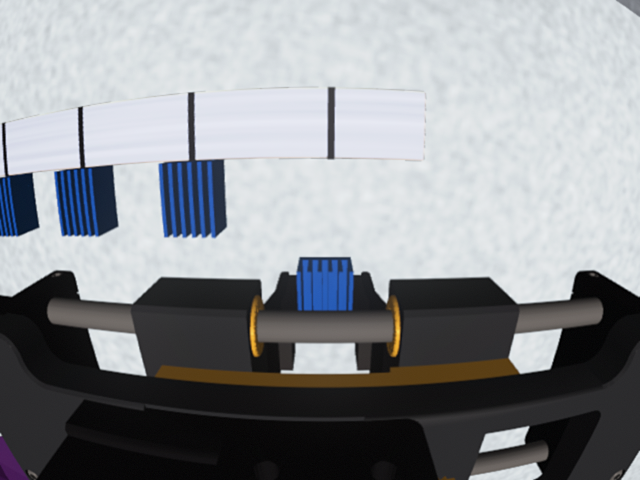

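Mark 3 at (331,122) is ahead of the held sink at (325,283). Advancing with a small turn.

```bash
python3 -m crank '[[0.008,0,0,0,0.012,0.001,-1],[0,0,0,0,0.014,0.0005,-1],[0,0,0,0,0.01,0,-1],[0,0,0,0,0.004,0,-1],[0,0,0,0,0,0,-1]]';python3 -c "
from h import *
togo(.6287,.1397,.0717,.2145-np.pi/2)
c=snap('wrist','w19.png');f=c['frame'];cv2.imwrite('pics/w19c.png',cv2.resize(f[180:320,200:450],None,fx=3.2,fy=3.2,interpolation=2))"
```

```text
t: 28.17
position: [0.6211, 0.136, 0.073]
ee_rot: [1.052, 1.301, -1.053]
force: [1.7, -0.8, 3.1]
width: 0.0234
pos [0.6211 0.136  0.073 ] yaw -1.3603 turn wx -0.004 shift [ 0.0013  0.0082 -0.002 ] tilt 0.0009 F [ 1.7 -0.8  3.1] w 0.0234 t 28.1667
```

View pics/w19c.png

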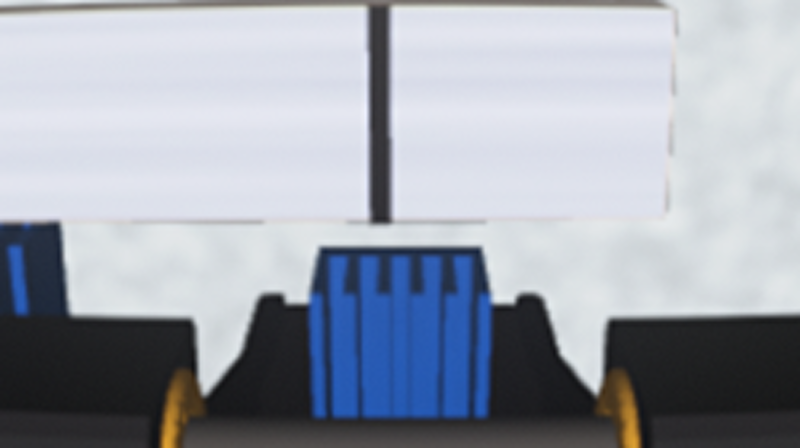

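```bash
python3 -m crank '[[-0.003,0,0,0,0.002,-0.001,-1],[0,0,0,0,0.002,-0.001,-1],[0,0,0,0,0,0,-1]]';python3 -m crank '[[0,0,0,0,0.001,0,-1],[0,0,0,0,0,0,-1]]';python3 -c "
from h import *
togo(.6287,.1397,.0717,.2145-np.pi/2)
c=snap('wrist','w20.png');f=c['frame'];cv2.imwrite('pics/w20c.png',cv2.resize(f[180:320,200:450],None,fx=3.2,fy=3.2,interpolation=2))"
```

```text
t: 28.47
position: [0.6237, 0.1389, 0.073]
ee_rot: [1.049, 1.303, -1.052]
force: [-0.9, -2.0, 6.3]
width: 0.0236
t: 28.63
position: [0.6243, 0.1392, 0.073]
ee_rot: [1.049, 1.303, -1.052]
force: [-3.2, -1.9, 6.9]
width: 0.0237
pos [0.6243 0.1392 0.073 ] yaw -1.357 turn wx -0.0007 shift [0.0013 0.0045 0.0004] tilt 0.0022 F [-3.2 -1.9  6.9] w 0.0237 t 28.6333
```

View pics/w20c.png

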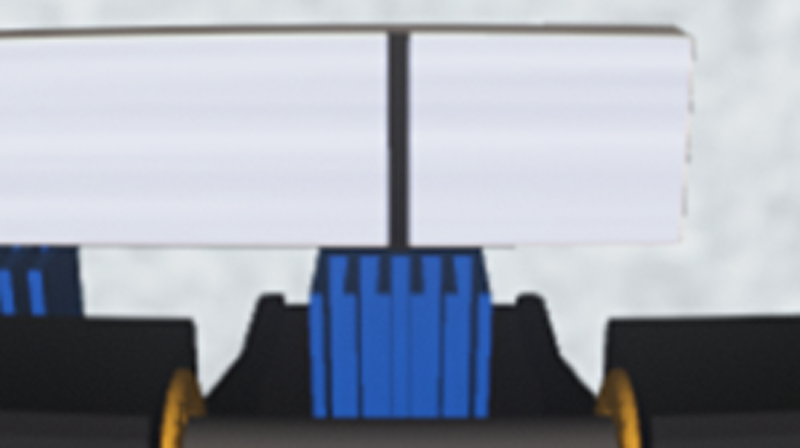

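```bash
python3 -m crank '[[0,0,0,0,0.001,0,-1],[0,0,0,0,0,0,-1]]';python3 -m crank '[[0,0,0,0,0.001,0,-1],[0,0,0,0,0,0,-1]]';python3 -c "
from h import *
togo(.6287,.1397,.0717,.2145-np.pi/2)"
```

```text
t: 28.85
position: [0.6251, 0.1395, 0.073]
ee_rot: [1.049, 1.304, -1.052]
force: [-3.5, -1.3, 7.6]
width: 0.0235
t: 29.02
position: [0.6261, 0.1399, 0.073]
ee_rot: [1.049, 1.304, -1.052]
force: [-3.7, -2.2, 8.1]
width: 0.0237
pos [0.6261 0.1399 0.073 ] yaw -1.3568 turn wx -0.0005 shift [0.0013 0.0025 0.0007] tilt 0.0021 F [-3.7 -2.2  8.1] w 0.0237 t 29.0167
```

```bash
python3 -m crank '[[0,0,0,0,0.001,0,-1],[0,0,0,0,0,0,-1]]';python3 -c "
from h import *
togo(.6287,.1397,.0717,.2145-np.pi/2)
c=snap('wrist','w21.png');f=c['frame'];cv2.imwrite('pics/w21c.png',cv2.resize(f[180:320,200:450],None,fx=3.2,fy=3.2,interpolation=2))"
```

```text
t: 29.18
position: [0.627, 0.1401, 0.073]
ee_rot: [1.049, 1.304, -1.052]
force: [-3.4, -1.6, 7.7]
width: 0.0239
pos [0.627  0.1401 0.073 ] yaw -1.3567 turn wx -0.0004 shift [0.0013 0.0015 0.0008] tilt 0.0022 F [-3.4 -1.6  7.7] w 0.0239 t 29.1833
```

View pics/w21c.png

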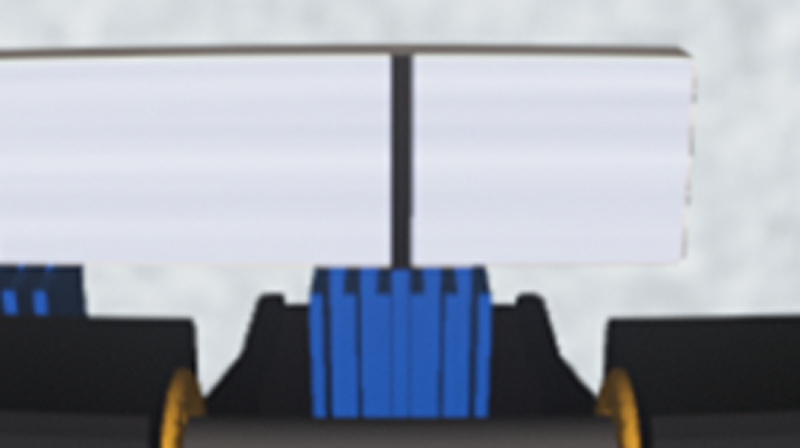

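The sink's front edge now moves with the bar edge, so it is in contact and slipping in the grip at about 3.7 N. It is aligned with the mark at column 400. Releasing.

```bash
python3 -m crank '[[0,0,0,0,0,0,-0.3],[0,0,0,0,0,0,-0.2],[0,0,0,0,0,0,-0.17],[0,0,0,0,0,0,-0.17],[0,0,0,-0.01,0,0,-0.17]]';python3 -m crank '[[0,0,0,-0.03,0,0,-0.17],[0,0,0,-0.03,0,0,-0.17],[0,0,0,-0.03,-0.015,0,-0.1],[0,0,0,-0.01,-0.03,0,-0.1],[0,0,0,0,-0.015,-0.02,-0.1]]';python3 -m crank '[[0,0,0,0,-0.02,-0.02,-0.1],[0,0,0,0,-0.02,-0.03,-0.1],[0,0,0,0,0,0,-0.1],[0,0,0,0,0,0,-0.1]]';python3 -c "
from h import *
c=snap('wrist','w22.png')
for r in sinks(c,c['frame'],True,400,8000): print(*r)
snap('side','s22.png');snap('scene','c22.png')"
```

```text
t: 29.65
position: [0.6267, 0.1412, 0.0811]
ee_rot: [1.047, 1.305, -1.052]
force: [-1.2, 0.5, 0.1]
width: 0.0353
t: 30.07
position: [0.566, 0.1439, 0.187]
ee_rot: [1.056, 1.296, -1.051]
force: [1.8, -0.2, -0.3]
width: 0.0389
t: 30.4
position: [0.5143, 0.1905, 0.1838]
ee_rot: [1.048, 1.305, -1.046]
force: [-0.1, -1.1, -0.2]
width: 0.0389
[0.6032 0.2573 0.2123] 1.38 [259.1  97.9] 1523
[0.6156 0.1986 0.2213] 1.01 [345.   97.3] 1546
[0.6288 0.1397 0.1945] 1.6 [429.  100.8] 1506
[0.5905 0.3158 0.2014] 2.33 [180.2 103.2] 1379
```

View pics/w22.png

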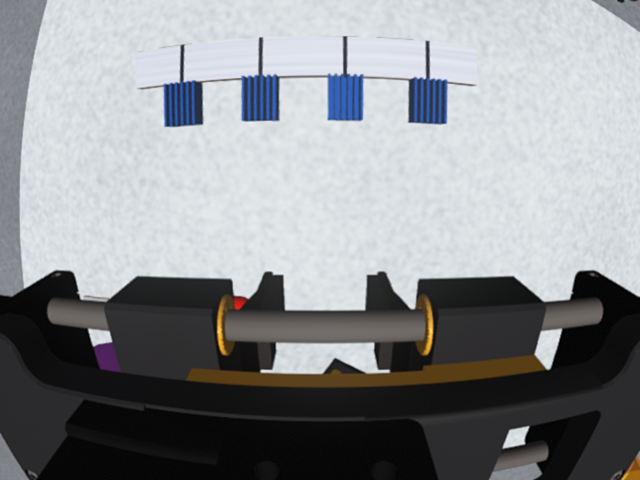

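View pics/s22.png

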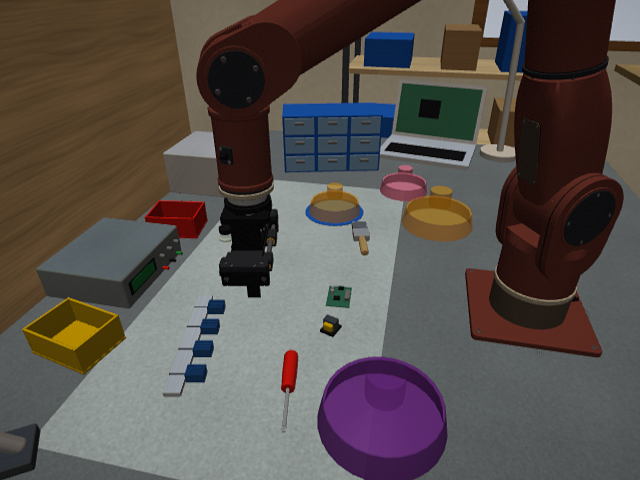

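View pics/c22.png

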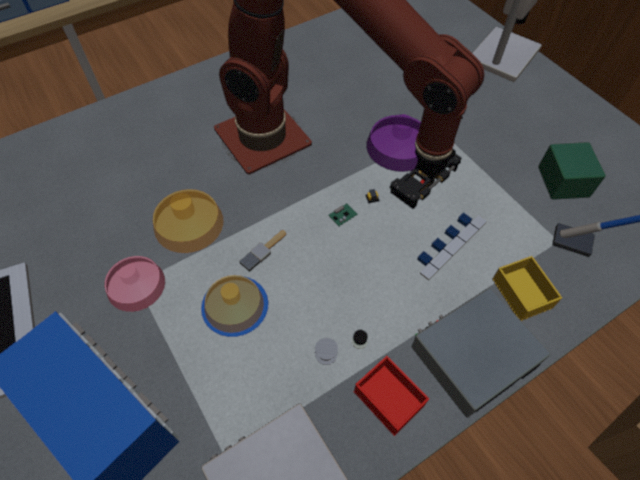

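The wrist view shows all four sinks at their marks, at (183,103), (260,98), (345,97) and (429,101), touching the bar. The scene view shows the dish centred on the pad, and the bystanders look unmoved. Handing in.

```bash
python3 -c "
from h import *
print(order.job_done())"
```

```text
the job is handed in; nothing more can be done
None
```

I lifted the small amber dish straight up off the three heat sinks and parked it upside down on the blue pad. I then slid the sinks one at a time along the mat to marks 1, 2 and 3, pushing each up to the bar. The job is handed in at about 30 s of the 69 s; the hand-in gives no verdict.

**Row:** My last wrist-camera fits put all four sinks within about 1 mm of the marks, flush with the bar and within about 0.02 rad of square. Slot positions come from the wrist camera's bar fit, because the two fixed cameras disagreed with each other by about 4–5 mm on the bar and the dish.

| Mark | Fitted sink centre (m) | Slot point (m) |
|---|---|---|
| 0 | 0.5905, 0.3158 | 0.5902, 0.3155 |
| 1 | 0.6032, 0.2573 | 0.6030, 0.2569 |
| 2 | 0.6156, 0.1986 | 0.6159, 0.1983 |
| 3 | 0.6288, 0.1397 | 0.6287, 0.1397 |

**Mark 3:** The push force stayed near 4 N instead of rising as it did at marks 1 and 2. I judged that contact from the picture, where the sink's front moved with the bar edge and slipped in the grip.

**Dish and bystanders:** In the final pictures the dish stands centred on the pad. The bystanders in view look unmoved; I judged these by eye and did not measure them.

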